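Zero the counting scale, build the carton layer, set the count

ROBOT

A 6-joint arm with a two-finger parallel gripper is mounted at the origin on the work surface. World frame = base frame: x ahead of the robot, y to its left, z up, the work surface at z = 0. Lengths are in m, angles in rad, forces in N, time in s.
With the tool pointing down it reaches from about 0.325 to 0.85 m from the base axis. Payload 4.4 kg.
Tool frame: the origin (TCP) lies at the very end of the fingers, on their centre line; the grasp point (between the pads) lies r.pinch_z behind it (r.pinch_z is the distance from the TCP to the grasp point, in m); z points along the fingers, x is the direction in which the jaws open and shut, and the axes are right-handed (so a half turn about z gives the same grasp; the last joint's range is limited). The gripper opens to 94 mm and grips with 3 to 60 N. Pads are 16 mm wide; open, the fingers measure 119 mm over their backs; the gripper's body (75 mm by 177 mm) begins 78 mm behind the grasp point.
Start: joints at [1.113, 0.207, 1.542, -0, 1.393, -0.15], TCP at [0.174, 0.548, 0.205] pointing down, gripper open.
Joint ranges: [-2.73, 2.73], [-0.86, 2.22], [0.23, 2.46], [-1.11, 4.25], [0.08, 2.63], [-2.82, 2.82]. Speed limits (rad/s): [2.79, 2.79, 3.14, 3.14, 3.14, 3.14].

INTERFACE

Orientations are given as a 3x3 rotation matrix whose columns are the frame's x, y, z axes.
In Python, from station import r gives the robot as it stands.
- The arm moves only by the tool jog_arm, never from a script. Its argument "increments" is a list of rows, each an object with "linear": the shift along the world's x, y, z in mm, a list of three; "spin": the turn about the world's z in rad; "gripper": the finger opening in mm, from 0 to 94. In form: [{"linear": [tx, ty, tz], "spin": spin, "gripper": gripper}, ...]. A call has exactly 5 rows; each row is the pose to reach, as a shift and turn from the pose commanded when the call began; what a row does not reach only later rows make up. A row lasts 1/8 s, in which the tool goes at most 62.5 mm and 10.7 degrees, less where a joint would pass 70% of its speed; a pose out of reach is approached as far as the arm can. A call with a gripper value outside its range is refused whole. The fingers move at their own pace and stop on an object; the grip force is fixed at half the most. Time passes only in rows, so rows that repeat a pose let the fingers close, or fill a call up. It gives the time, the measured TCP pose, the force and the opening at its end, in the units of the state.
- r.get_state(): the state, without advancing time (a new reading comes with each control period).
- r.get_image(name): name is "side" or "top" or "wrist"; returns a dict with "image" (400x640x3 uint8, red, green, blue), "range_z" (400x640 float32, m along the optical axis (not along the pixel's ray), 0 where there is no reading), "K" (3x3 intrinsics, pixels), "xyz" and "rotation" of the camera in the world. Camera axes: x right, y down, z forward; pixel columns grow to the right and rows downward; lengths in m; the calibration is good to about 2 mm. A picture is of the moment at which its call begins.
- r.job_done(): hands the job in, once; it reports no verdict.
The state is a dict: "time_s": time; "joints": joint angles; "qd": joint speeds; "tau": joint torques, N m; "eef_pos": TCP position; "tcp_rot": TCP orientation; "contact_force": force on the tool from outside, world axes, zero at the start; "ft_torque": the same for the moment, N m; "width": opening from 0.0 (shut) to 1.0 (fully open).
Only numpy, scipy, OpenCV 4.12 (cv2) and the standard library are available. Lean on these libraries where they do the work, as an engineer would, in place of code of your own. Each camera call takes 0.05 s, during which the arm holds its last target.

TASK

Zero the empty scale by turning its white bezel dial by the black knob until the red zero mark stands under the needle, and let go. Then set every carton upright on the pallet slab in the interlocking layer marked in blue, one squarely on each blue place, filling the far row of three before using the near row of two. When all of them are on, turn the orange count dial to the number of cartons loaded, leaving the zero setting and the other things on the bench alone.

Things in the scene. Friction and masses are not known exactly. Their poses are not given: they have to be found in the camera images.
- bezel (a joint): Angle (rad) of the white bezel dial on the scale's console: 0 = its red zero mark lies under the rest position of the black needle (pointing along +x of the scale); grows as the dial is turned clockwise seen from above; range -2.9 to 2.9. The white disc (110 mm across) and the round black knob at its centre turn together. It stays where it is left (friction 0.04 N m).
- bezel_grip (a point): On the axis of the bezel dial's black knob, at the height to grip. The knob is upright, round, 38 mm across and 34 mm tall; its top is 14 mm above this point, its lower edge 20 mm below it; the white disc's top 25 mm below it.
- bezel_zero (a point): Middle of the red zero mark near the rim of the white bezel disc, 48 mm from its axis; turns with the bezel. Six black ticks follow it clockwise, one per carton of load (0.45 rad apart).
- needle_tip (a point): Tip of the thin black needle over the white disc, 48 mm from the same axis. With nothing on the slab it rests pointing along +x of the scale; it turns clockwise by about 0.45 rad for each carton on the slab. Do not turn it by hand.
- count (a joint): Angle (rad) of the orange count dial: it clicks into stops 0.785 rad (45 degrees) apart; stop k is at 0.785 x k, for k = 0 to 6; grows clockwise seen from above. A sprung detent (about 0.07 N m to leave a stop) pulls it into the nearest stop when let go. On the black face around it stop 0 has a white bar (towards +x of the scale) and stop k has k white pips; the dial's pointer is an orange nose with a white line, reaching 36 mm from its axis.
- count_grip (a point): On the axis of the orange count dial, at the height to grip. Upright round knob 38 mm across; its top is 12 mm above this point; a skirt 48 mm across has its top 24 mm below this point.
- slab (a joint): How far (m) the sprung scale platform with its pallet slab has sunk: 0 empty, about 0.0015 more for each carton on it (spring 1635 N/m), 0.013 at the bottom stop.
- slab_top (a point): Centre of the top of the wooden pallet slab, fixed on the scale's platform, 190 mm (x) by 216 mm (y), top 58 mm above the table when empty. Its x points away from the robot (the far side), its y to the left where the console stands; the console's top is at about the slab's height, 9 mm beyond its left edge.
- slot_far_left (a point): Centre of the left blue place in the far row of three on the slab (slab-top height). Blue patch 79 x 50 mm, long side along the slab's x; the three are 58 mm apart along y, 29 mm beyond the slab's centre.
- slot_far_mid (a point): Centre of the middle blue place in the far row of three on the slab (slab-top height). Blue patch 79 x 50 mm, long side along the slab's x; the three are 58 mm apart along y, 29 mm beyond the slab's centre.
- slot_far_right (a point): Centre of the right blue place in the far row of three on the slab (slab-top height). Blue patch 79 x 50 mm, long side along the slab's x; the three are 58 mm apart along y, 29 mm beyond the slab's centre.
- slot_near_left (a point): Centre of the left blue place in the near row of two on the slab (slab-top height). Blue patch 79 x 50 mm, long side along the slab's y; the two are 87 mm apart along y, 43.5 mm nearer the robot than the slab's centre. Patches lie 8 mm apart.
- slot_near_right (a point): Centre of the right blue place in the near row of two on the slab (slab-top height). Blue patch 79 x 50 mm, long side along the slab's y; the two are 87 mm apart along y, 43.5 mm nearer the robot than the slab's centre. Patches lie 8 mm apart.
- carton1_mid (a point): Centre of carton 1 (brown card, red end labels), 34 mm above its underside; absent in some runs. Box 79 mm (its x) x 50 mm (its y) x 34 mm tall with a stiff carrying ridge centred on its top along its x: 48 mm long, 14 mm thick, 34 mm tall (68 mm in all). About 0.25 kg. Either way round is the same. Pinch it by the ridge.
- carton2_mid (a point): Centre of carton 2 (white card, blue end labels), 34 mm above its underside; absent in some runs. Box 79 mm (its x) x 50 mm (its y) x 34 mm tall with a stiff carrying ridge centred on its top along its x: 48 mm long, 14 mm thick, 34 mm tall (68 mm in all). About 0.25 kg. Either way round is the same. Pinch it by the ridge.
- carton3_mid (a point): Centre of carton 3 (brown card, red end labels), 34 mm above its underside; absent in some runs. Box 79 mm (its x) x 50 mm (its y) x 34 mm tall with a stiff carrying ridge centred on its top along its x: 48 mm long, 14 mm thick, 34 mm tall (68 mm in all). About 0.25 kg. Either way round is the same. Pinch it by the ridge.
- carton4_mid (a point): Centre of carton 4 (white card, blue end labels), 34 mm above its underside; absent in some runs. Box 79 mm (its x) x 50 mm (its y) x 34 mm tall with a stiff carrying ridge centred on its top along its x: 48 mm long, 14 mm thick, 34 mm tall (68 mm in all). About 0.25 kg. Either way round is the same. Pinch it by the ridge.
- carton5_mid (a point): Centre of carton 5 (brown card, red end labels), 34 mm above its underside; absent in some runs. Box 79 mm (its x) x 50 mm (its y) x 34 mm tall with a stiff carrying ridge centred on its top along its x: 48 mm long, 14 mm thick, 34 mm tall (68 mm in all). About 0.25 kg. Either way round is the same. Pinch it by the ridge.
- tape_roll: Bystander, not part of the job: yellow tape roll, 76 mm across, 24 mm tall, lying flat.
- bolt_jar: Bystander, not part of the job: jar with steel cap, 60 mm across, 70 mm tall.
- grease_tin: Bystander, not part of the job: green tin, 74 mm across, 55 mm tall.
- spanner: Bystander, not part of the job: steel spanner, 170 mm long, lying flat.
- driver: Bystander, not part of the job: screwdriver with a blue handle, 140 mm long, lying flat.
- bearing: Bystander, not part of the job: steel bearing, 52 mm across, 16 mm tall, lying flat.
There are look-alikes about, which are no part of the job. What is shaped like the part that bears carton1_mid but purple is not meant.

How it is judged:
By the outcome, as a careful person would: the job done as asked, in the order asked, and still so for the second after the job is handed in, with the robot touching nothing.
Of carton1, carton2, carton3, carton4, carton5 only 3 to 5 are there at a start; the rules pass over those that are not, and their reading is None.
At some moment in a run one of carton1, carton2, carton3, carton4, carton5 may be knocked a few centimetres aside while the robot is not near it.
It also fails if it takes over 210 s, if anything falls off the work surface, if the arm or the gripper's body presses on something with over 40 N, if the wrist force passes 120 N, or if a joint passes its speed limit or range.

## Working session

There is one attempt and no reset: what is moved stays moved. The work goes in short steps, Python scripts to look and compute and a tool call to move; the robot and the scene stay as the last step left them, time stands still between calls to the robot, and variables do not carry over. Pictures are saved under pics/ and viewed, and the job is handed in when it is done.

Besides the shell and the picture viewer there is one more tool, called after "Emit:" by a JSON object that holds its "method" and its "body". jog_arm: Moves the arm, as the interface text tells. Its arguments: {"type":"object","properties":{"increments":{"type":"array","items":{"type":"object","properties":{"linear":{"type":"array","items":{"type":"number"}},"spin":{"type":"number"},"gripper":{"type":"number"}}}}},"required":["increments"]}

```bash
ls; mkdir -p pics; python3 - <<'E'
from station import r
import cv2,numpy as np
print(r.get_state(), r.pinch_z)
for n in ["top","side"]:
    d=r.get_image(n); cv2.imwrite(f"pics/{n}0.png",d["image"][:,:,::-1]); print(n,d["K"],d["xyz"],d["rotation"])
E
```

```text
pics
{'time_s': 0.0, 'joints': array([ 1.11248640e+00,  2.07436622e-01,  1.54291418e+00,  3.02392290e-06,
        1.39347826e+00, -1.50533496e-01]), 'qd': array([-8.14561990e-04, -1.29094473e-03, -7.33736285e-04,  4.77368061e-04,
        9.93918584e-05,  1.08701209e-04]), 'tau': array([ 9.95748051e-04, -3.70867538e+01, -2.81420445e+01,  7.00148405e-02,
        3.60330823e-02, -1.88300437e-04]), 'eef_pos': array([0.1738669 , 0.54725817, 0.20430023]), 'tcp_rot': array([[ 3.02939716e-01,  9.53009205e-01, -9.92128633e-04],
       [ 9.53007157e-01, -3.02941151e-01, -2.00429401e-03],
       [-2.21066723e-03, -3.38325432e-04, -9.99997499e-01]]), 'contact_force': array([-0.7131935 ,  0.13274379,  0.06509646]), 'ft_torque': array([0.01682932, 0.01414592, 0.00742236]), 'width': 0.9992934556168135} 0.0188
top [[404.36726047   0.         320.19742466]
 [  0.         404.36726047 197.30848242]
 [  0.           0.           1.        ]] [ 2.48454407e-01 -1.30215806e-03  1.38762713e+00] [[ 0.05397077 -0.97423101  0.21900022]
 [-0.99853481 -0.05351798  0.00800372]
 [ 0.00392298 -0.21911131 -0.97569198]]
side [[452.5239862    0.         323.58172166]
 [  0.         452.5239862  201.8481571 ]
 [  0.           0.           1.        ]] [ 0.06542336 -0.92109788  0.81149119] [[ 0.890951   -0.24652308  0.38135638]
 [-0.45359916 -0.52256036  0.72192692]
 [ 0.02131008 -0.81618444 -0.57739833]]
```

View pics/top0.png

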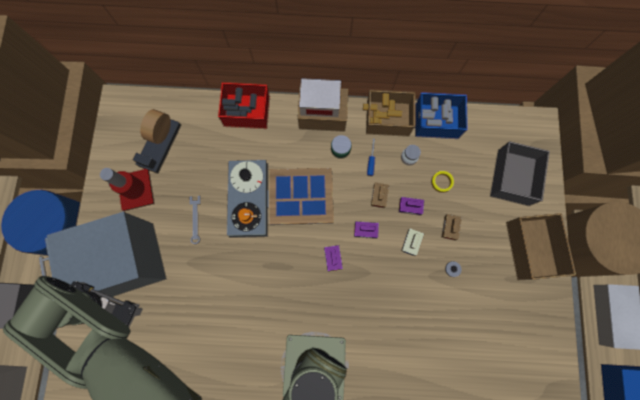

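View pics/side0.png

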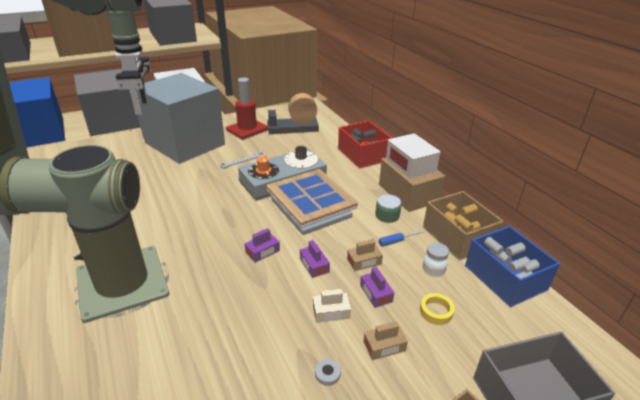

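```bash
cat > h.py <<'E'
from station import r
import cv2,numpy as np
def grab(n,save=None,crop=None,scale=1):
    d=r.get_image(n)
    im=d["image"][:,:,::-1].copy()
    if save:
        o=im
        if crop: x0,y0,x1,y1=crop; o=im[y0:y1,x0:x1]
        if scale!=1: o=cv2.resize(o,None,fx=scale,fy=scale,interpolation=cv2.INTER_CUBIC)
        cv2.imwrite(f"pics/{save}.png",o)
    return d,im
def ray(d,uv,z):
    uv=np.atleast_2d(np.array(uv,float))
    p=np.c_[uv,np.ones(len(uv))]@np.linalg.inv(d["K"]).T@np.array(d["rotation"]).T
    c=np.array(d["xyz"]); s=(z-c[2])/p[:,2]
    return c+p*s[:,None]
def cloud(d):
    h,w=d["range_z"].shape
    v,u=np.mgrid[:h,:w]
    p=np.stack([u,v,np.ones_like(u)],-1)@np.linalg.inv(d["K"]).T*d["range_z"][...,None]
    return p@np.array(d["rotation"]).T+np.array(d["xyz"])
def proj(d,P):
    q=(np.atleast_2d(P)-np.array(d["xyz"]))@np.array(d["rotation"])@d["K"].T
    return q[:,:2]/q[:,2:]
def rect(P2):
    (c,s,a)=cv2.minAreaRect(np.array(P2,np.float32))
    if s[0]<s[1]: a+=90; s=s[::-1]
    return np.round(c,4),np.round(s,4),round(((np.deg2rad(a)+np.pi/2)%np.pi)-np.pi/2,3)
def st():
    s=r.get_state(); R=s["tcp_rot"]
    print("t",round(s["time_s"],2),"tcp",np.round(s["eef_pos"]*1000,1),"jawyaw",round(np.arctan2(R[1,0],R[0,0]),3),"F",np.round(s["contact_force"],1),"w",round(s["width"]*94,1),"j6",round(s["joints"][5],2))
E
python3 - <<'E'
from h import *
d,im=grab("top","top1",(210,130,480,290),2.9)
C=cloud(d)
for n,(u,v) in dict(b1=(380,195),w=(413,242),b2=(452,227),p1=(411,206),p2=(367,229),p3=(333,258),bez=(246,177),cnt=(247,216)).items():
    print(n,np.round(ray(d,(u,v),0.05)[0],3),np.round(C[v,u],3))
    if n[0] in'bwp' and n!='bez':
        m=np.zeros(C.shape[:2],bool); m[v-20:v+21,u-20:u+21]=1
        m2=m&(C[...,2]>0.02)
        print(rect(C[m2][:,:2]),C[m2][:,2].max())
hsv=cv2.cvtColor(im,cv2.COLOR_BGR2HSV)
m=cv2.inRange(hsv,(100,120,60),(125,255,255)); m[:160]=0;m[225:]=0;m[:,:265]=0;m[:,340:]=0
cs,_=cv2.findContours(m,cv2.RETR_EXTERNAL,cv2.CHAIN_APPROX_NONE)
for c in cs:
    if cv2.contourArea(c)>50: print(c.mean((0,1)),rect(ray(d,c[:,0],.058)[:,:2]))
d,im=grab("side","side1",(220,130,440,400),2.2)
E
```

```text
b1 [ 0.568 -0.193  0.05 ] [ 0.564 -0.19   0.066]
(array([ 0.42 , -0.148]), array([0.4286, 0.1414]), np.float64(-0.389)) 1.3876271339158701
w [ 0.414 -0.305  0.05 ] [ 0.412 -0.301  0.069]
(array([ 0.3292, -0.1858]), array([0.394 , 0.0836]), np.float64(-0.949)) 1.3876271339158701
b2 [ 0.471 -0.435  0.05 ] [ 0.471 -0.435  0.05 ]
(array([ 0.3547, -0.2516]), array([0.5363, 0.0896]), np.float64(-1.004)) 1.3876271339158701
p1 [ 0.535 -0.298  0.05 ] [ 0.537 -0.3    0.044]
(array([ 0.4265, -0.1571]), array([0.4648, 0.0882]), np.float64(-0.906)) 1.3876271339158701
p2 [ 0.449 -0.152  0.05 ] [ 0.447 -0.15   0.066]
(array([ 0.3803, -0.0766]), array([0.2916, 0.0845]), np.float64(-0.801)) 1.3876271339158701
p3 [ 0.347 -0.043  0.05 ] [ 0.346 -0.043  0.063]
(array([ 0.3192, -0.042 ]), array([0.1493, 0.0663]), np.float64(-0.104)) 1.3876271339158701
bez [0.606 0.267 0.05 ] [0.591 0.256 0.105]
cnt [0.471 0.251 0.05 ] [0.462 0.241 0.104]
[287.5 208. ] (array([0.5043, 0.1171]), array([0.071, 0.041]), np.float64(-1.516))
[313.66153846 207.18461538] (array([0.5108, 0.0302]), array([0.0706, 0.0444]), np.float64(-1.516))
[299.9047619  186.82539683] (array([0.5791, 0.08  ]), array([0.0701, 0.0409]), np.float64(0.062))
[283. 187.] (array([0.5759, 0.1375]), array([0.0705, 0.0409]), np.float64(0.071))
[317. 186.] (array([0.5857, 0.0226]), array([0.07  , 0.0409]), np.float64(0.055))
```

View pics/top1.png

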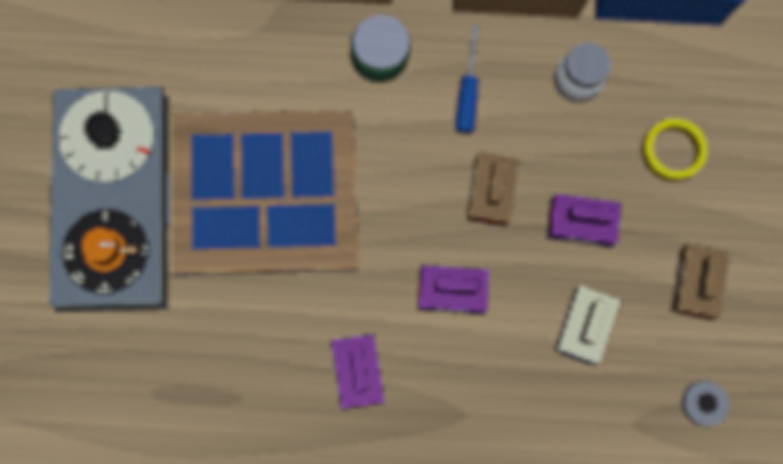

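View pics/side1.png

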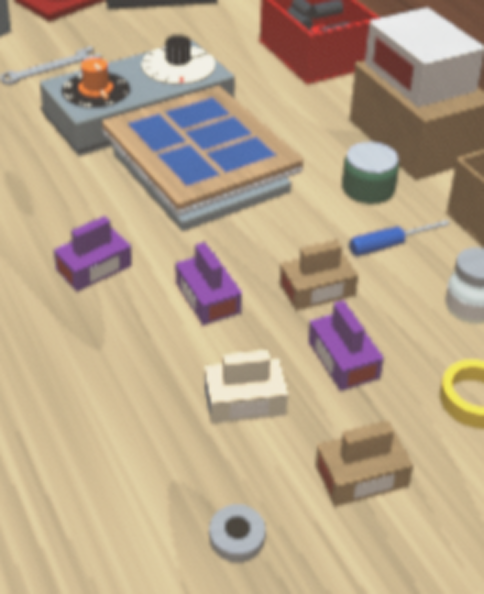

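```bash
python3 - <<'E'
from h import *
d,im=grab("top"); C=cloud(d)
for u,v in [(70,240),(110,235),(140,220),(155,255),(160,280),(120,190),(165,165)]: print(u,v,np.round(C[v,u],3))
print(proj(d,r.get_state()["eef_pos"]))
d,im=grab("wrist","w0"); print(np.round(d["xyz"],3),d["rotation"])
E
```

```text
70 240 [0.345 0.721 0.221]
110 235 [0.366 0.61  0.219]
140 220 [0.429 0.577 0.115]
155 255 [0.325 0.539 0.053]
160 280 [0.246 0.521 0.029]
120 190 [0.523 0.657 0.115]
165 165 [ 0.648  0.571 -0.001]
[[123.06336271 304.33703738]]
[0.106 0.57  0.384] [[ 3.03197468e-01  9.22720648e-01  2.38029203e-01]
 [ 9.52927267e-01 -2.93334761e-01 -7.67094667e-02]
 [-9.59169305e-04  2.50082634e-01 -9.68224022e-01]]
```

View pics/w0.png

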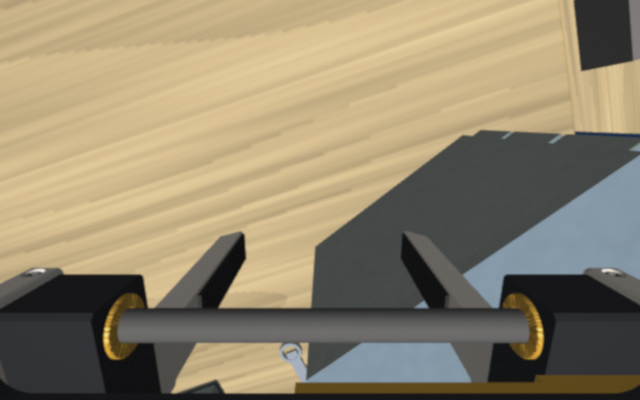

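Emit:
{"method": "jog_arm", "body": {"increments": [{"linear": [0, -10, 60], "spin": 0, "gripper": 94}, {"linear": [0, -40, 110], "spin": 0, "gripper": 94}, {"linear": [10, -95, 130], "spin": 0, "gripper": 94}, {"linear": [50, -140, 130], "spin": 0.1, "gripper": 94}, {"linear": [90, -185, 130], "spin": 0.2, "gripper": 94}]}}

```text
time_s: 0.92
eef_pos: [0.2648, 0.3618, 0.3363]
tcp_rot: [[0.103, 0.995, 0.002], [0.995, -0.103, 0.001], [0.002, 0.002, -1.0]]
contact_force: [1.3, -0.9, -1.0]
width: 1.0
```

Emit:
{"method": "jog_arm", "body": {"increments": [{"linear": [50, -20, 0], "spin": 0.05, "gripper": 94}, {"linear": [100, -40, 0], "spin": 0.1, "gripper": 94}, {"linear": [150, -60, 0], "spin": 0.15, "gripper": 94}, {"linear": [210, -80, 0], "spin": 0.17, "gripper": 94}, {"linear": [270, -110, 0], "spin": 0.17, "gripper": 94}]}}

```text
time_s: 1.55
eef_pos: [0.5311, 0.2547, 0.3353]
tcp_rot: [[-0.063, 0.998, 0.0], [0.998, 0.063, 0.0], [0.0, 0.0, -1.0]]
contact_force: [0.6, 0.2, -0.2]
width: 1.002
```

```bash
python3 - <<'E'
from h import *
st()
d,im=grab("wrist","w1"); print(np.round(d["xyz"],3))
E
```

```text
t 1.55 tcp [531.1 254.7 335.3] jawyaw 1.634 F [ 0.6  0.2 -0.2] w 94.2 j6 -1.33
[0.459 0.251 0.515]
```

View pics/w1.png

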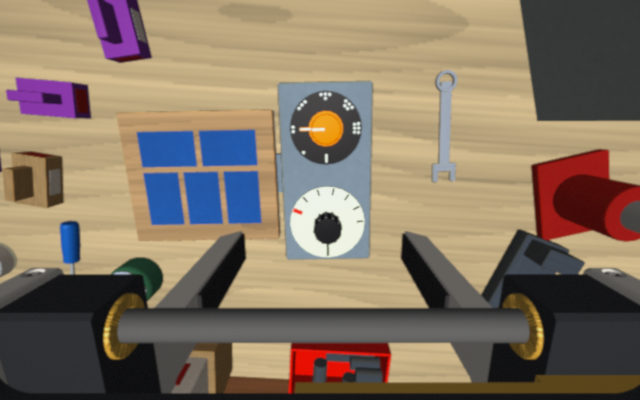

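```bash
python3 - <<'E'
from h import *
d,im=grab("wrist"); C=cloud(d)
for n,(u,v) in dict(knobtop=(327,222),knobtop2=(328,228),disc=(345,205),disc2=(305,235),cons=(335,175),cface=(345,155),cntop=(326,128),skirt=(326,113),slab=(200,165),slab2=(160,230),slab3=(255,120),slab4=(130,120),table=(400,150)).items(): print(n,np.round(C[v,u],4))
hsv=cv2.cvtColor(im,cv2.COLOR_BGR2HSV)
# disc white
m=((hsv[...,1]<50)&(hsv[...,2]>190)).astype(np.uint8); m[:180]=0;m[265:]=0;m[:,:280]=0;m[:,372:]=0
cs,_=cv2.findContours(m,cv2.RETR_EXTERNAL,cv2.CHAIN_APPROX_NONE); c=max(cs,key=cv2.contourArea)
P=ray(d,c[:,0],.064)[:,:2]; 
h=cv2.convexHull(c); (cc,rr)=cv2.minEnclosingCircle(P.astype(np.float32)); print("disc",cc,rr, cv2.fitEllipse(P.astype(np.float32)))
red=((hsv[...,1]>120)&((hsv[...,0]<8)|(hsv[...,0]>170))).astype(np.uint8); red[:195]=0;red[230:]=0;red[:,:285]=0;red[:,315:]=0
v,u=np.nonzero(red); print("red n",len(u),u.mean(),v.mean(),ray(d,(u.mean(),v.mean()),.064))
z=.058
m=cv2.inRange(hsv,(100,120,60),(125,255,255)); m[:120]=0;m[232:]=0;m[:,:130]=0;m[:,270:]=0
cs,_=cv2.findContours(m,cv2.RETR_EXTERNAL,cv2.CHAIN_APPROX_NONE)
for c in cs:
    if cv2.contourArea(c)>50: print(np.round(c.mean((0,1))),rect(ray(d,c[:,0],z)[:,:2]))
org=cv2.inRange(hsv,(8,150,120),(22,255,255)); org[:95]=0;org[165:]=0;org[:,:290]=0;org[:,362:]=0
v,u=np.nonzero((org>0)&(C[...,2]>.09)); print("cnt top",C[v,u].mean(0),len(u))
m=(C[...,2]>.09)&(C[...,2]<.12); m[:200]=0;m[250:]=0;m[:,:305]=0;m[:,350:]=0
print("bez top",rect(C[m][:,:2]),C[m].mean(0),cv2.minEnclosingCircle(C[m][:,:2].astype(np.float32)))
m=(C[...,2]>.085)&(C[...,2]<.12); m[:100]=0;m[155:]=0;m[:,:295]=0;m[:,355:]=0
print("cnt top",rect(C[m][:,:2]),C[m].mean(0))
cv2.imwrite("pics/w2.png",cv2.resize(im[70:270,110:390],None,fx=2.8,fy=2.8,interpolation=cv2.INTER_CUBIC))
E
```

```text
knobtop [0.5967 0.2582 0.1054]
knobtop2 [0.6056 0.2601 0.104 ]
disc [0.5826 0.284  0.0638]
disc2 [0.632  0.2276 0.0649]
cons [0.54   0.2667 0.0594]
cface [0.5104 0.2788 0.0621]
cntop [0.474  0.2497 0.1024]
skirt [0.4559 0.2486 0.1018]
slab [0.5365 0.0728 0.059 ]
slab2 [0.6392 0.0076 0.0578]
slab3 [0.4697 0.1514 0.059 ]
slab4 [ 0.4794 -0.0219  0.0581]
table [5.038e-01 3.701e-01 2.000e-04]
disc (0.6046782732009888, 0.26593565940856934) 0.05556993559002876 ((0.6046794056892395, 0.2669711410999298), (0.10665418207645416, 0.11032658070325851), 66.95902252197266)
red n 26 301.8076923076923 207.1153846153846 [[0.5893409  0.22113612 0.064     ]]
[168. 195.] (array([0.5845, 0.0233]), array([0.0765, 0.0479]), np.float64(0.079))
[207. 194.] (array([0.5797, 0.0812]), array([0.0764, 0.0478]), np.float64(0.08))
[247. 193.] (array([0.5752, 0.1391]), array([0.0769, 0.0478]), np.float64(0.082))
[170. 145.] (array([0.5109, 0.0319]), array([0.077 , 0.0478]), np.float64(-1.493))
[232. 143.] (array([0.5038, 0.1188]), array([0.077, 0.048]), np.float64(-1.49))
cnt top [0.46781002 0.25512049 0.10369341] 667
bez top (array([0.6032, 0.265 ]), array([0.0387, 0.0386]), np.float64(-0.045)) [0.60138489 0.26501587 0.10348049] ((0.603554368019104, 0.2652672827243805), 0.020446714013814926)
cnt top (array([0.4679, 0.2538]), array([0.0366, 0.0365]), np.float64(0.063)) [0.46789835 0.25430491 0.10248927]
```

View pics/w2.png

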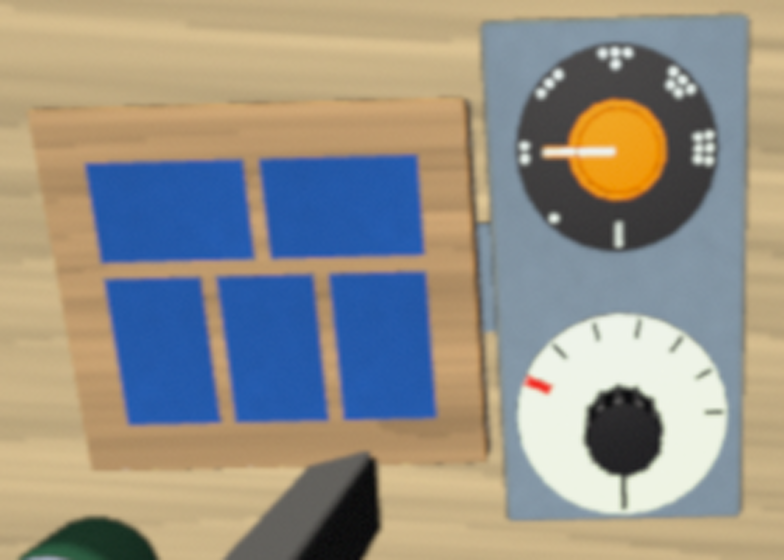

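Emit:
{"method": "jog_arm", "body": {"increments": [{"linear": [15, 3, -20], "spin": -0.18, "gripper": 70}, {"linear": [30, 6, -40], "spin": -0.36, "gripper": 70}, {"linear": [50, 9, -60], "spin": -0.54, "gripper": 70}, {"linear": [70, 12, -80], "spin": -0.72, "gripper": 70}, {"linear": [70, 14, -100], "spin": -0.9, "gripper": 70}]}}

```text
time_s: 2.28
eef_pos: [0.5997, 0.2698, 0.2344]
tcp_rot: [[0.747, 0.665, -0.0], [0.665, -0.747, 0.0], [-0.0, -0.0, -1.0]]
contact_force: [0.0, 0.0, 0.0]
width: 0.745
```

Emit:
{"method": "jog_arm", "body": {"increments": [{"linear": [0, 0, -20], "spin": -0.18, "gripper": 70}, {"linear": [0, 0, -40], "spin": -0.36, "gripper": 70}, {"linear": [0, 0, -60], "spin": -0.54, "gripper": 70}, {"linear": [0, 0, -80], "spin": -0.63, "gripper": 70}, {"linear": [0, 0, -80], "spin": -0.63, "gripper": 70}]}}

```text
time_s: 2.9
eef_pos: [0.5972, 0.2694, 0.1533]
tcp_rot: [[0.995, 0.104, -0.005], [0.104, -0.995, -0.001], [-0.005, 0.001, -1.0]]
contact_force: [0.2, 0.2, 1.2]
width: 0.745
```

```bash
python3 - <<'E'
from h import *
st()
d,im=grab("wrist","w3"); C=cloud(d)
st()
E
```

```text
t 2.9 tcp [597.2 269.4 153.3] jawyaw 0.105 F [0.2 0.2 1.2] w 70.0 j6 0.19
t 2.95 tcp [598.3 269.6 154.9] jawyaw 0.105 F [-0.2  0.7  0. ] w 70.3 j6 0.19
```

View pics/w3.png

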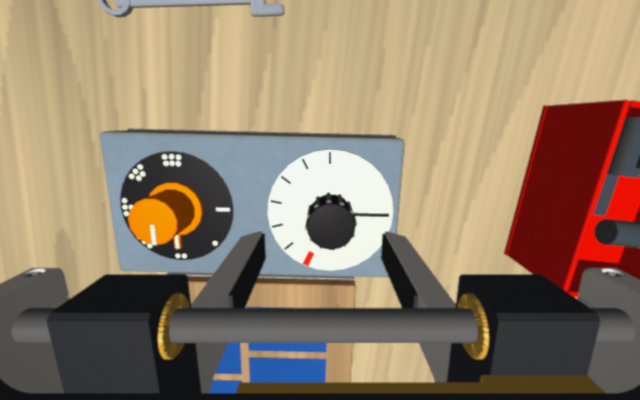

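```bash
cat >> h.py <<'E'
def bez(d,im,C,uv0,rad=75,save=None):
    # disc fit, knob top, red and needle
    hsv=cv2.cvtColor(im,cv2.COLOR_BGR2HSV)
    P=C
    c0=np.array([.604,.266])
    dd=np.hypot(P[...,0]-c0[0],P[...,1]-c0[1])
    k=(dd<.03)&(P[...,2]>.098)&(P[...,2]<.11)
    (kc,kr)=cv2.minEnclosingCircle(P[k][:,:2].astype(np.float32))
    disc=(dd<.07)&(np.abs(P[...,2]-.064)<.004)&(hsv[...,1]<60)&(hsv[...,2]>150)
    cs,_=cv2.findContours(disc.astype(np.uint8),cv2.RETR_EXTERNAL,cv2.CHAIN_APPROX_NONE); c=max(cs,key=cv2.contourArea)
    (dc,dr)=cv2.minEnclosingCircle(ray(d,c[:,0],.064)[:,:2].astype(np.float32))
    red=(dd<.06)&(dd>.03)&(P[...,2]<.07)&(hsv[...,1]>120)&((hsv[...,0]<8)|(hsv[...,0]>170))
    v,u=np.nonzero(red); rp=ray(d,(u.mean(),v.mean()),.064)[0,:2] if len(u) else [np.nan]*2
    print("knob",np.round(kc,4),round(kr,4),"disc",np.round(dc,4),round(dr,4),"red",np.round(rp,4),len(u),"ang",np.arctan2(rp[1]-dc[1],rp[0]-dc[0]))
    blk=(dd<.051)&(dd>.03)&(P[...,2]<.075)&(hsv[...,2]<90)
    v,u=np.nonzero(blk)
    if len(u):
        q=ray(d,np.c_[u,v],.066)[:,:2]-dc; print("black angs",np.round(np.sort(np.arctan2(q[:,1],q[:,0])),2)[::max(1,len(u)//15)], "needle z",np.round(P[v,u,2].max(),4))
E
python3 - <<'E'
from h import *
d,im=grab("wrist"); C=cloud(d); bez(d,im,C,None); st()
E
```

```text
knob [0.6034 0.2662] 0.0204 disc [0.6039 0.2667] 0.0694 red [0.5886 0.2206] 76 ang -1.890460053016088
black angs [0.03 0.04 0.04 0.04 0.04 0.04 0.04 0.05 0.05 0.05 0.05 0.05 0.06 0.06
 0.06 0.06 0.06] needle z 0.0702
t 3.0 tcp [599.3 269.8 156. ] jawyaw 0.105 F [-0.8 -0.5  0.3] w 70.3 j6 0.19
```

Emit:
{"method": "jog_arm", "body": {"increments": [{"linear": [4, -3.5, -30], "spin": 0, "gripper": 70}, {"linear": [4, -3.5, -60], "spin": 0, "gripper": 70}, {"linear": [4, -3.5, -80], "spin": 0, "gripper": 70}, {"linear": [4, -3.5, -80], "spin": 0, "gripper": 55}, {"linear": [4, -3.5, -80], "spin": 0, "gripper": 55}]}}

```text
time_s: 3.62
eef_pos: [0.6046, 0.2663, 0.077]
tcp_rot: [[0.995, 0.103, 0.002], [0.103, -0.995, 0.001], [0.003, -0.0, -1.0]]
contact_force: [-0.4, 0.0, -0.9]
width: 0.595
```

```bash
python3 - <<'E'
from h import *
d,im=grab("wrist","w4"); d,im=grab("side","s4",(200,110,380,220),4); st()
E
```

```text
t 3.73 tcp [604.8 266.3  77.4] jawyaw 0.103 F [ 0.3  0.7 -0.2] w 55.4 j6 0.18
```

View pics/w4.png

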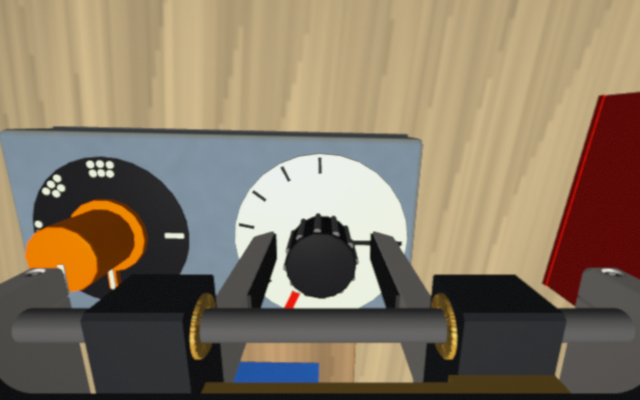

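View pics/s4.png

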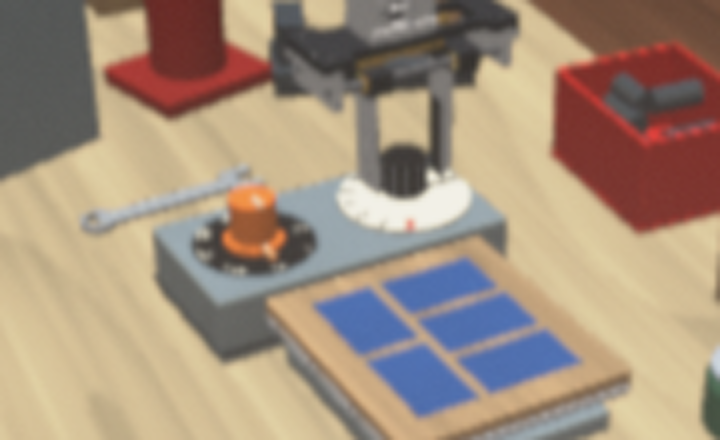

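Emit:
{"method": "jog_arm", "body": {"increments": [{"linear": [-0.5, 0, 0], "spin": 0, "gripper": 45}, {"linear": [-0.5, 0, 0], "spin": 0, "gripper": 38}, {"linear": [-0.5, 0, 0], "spin": 0, "gripper": 30}, {"linear": [-0.5, 0, 0], "spin": 0, "gripper": 30}, {"linear": [-0.5, 0, 0], "spin": 0, "gripper": 30}]}}

```text
time_s: 4.35
eef_pos: [0.6032, 0.2659, 0.0759]
tcp_rot: [[0.995, 0.103, 0.001], [0.103, -0.995, 0.0], [0.001, -0.0, -1.0]]
contact_force: [-1.3, -0.4, 2.5]
width: 0.398
```

Emit:
{"method": "jog_arm", "body": {"increments": [{"linear": [0, 0, 0], "spin": 0.15, "gripper": 30}, {"linear": [0, 0, 0], "spin": 0.33, "gripper": 30}, {"linear": [0, 0, 0], "spin": 0.51, "gripper": 30}, {"linear": [0, 0, 0], "spin": 0.69, "gripper": 30}, {"linear": [0, 0, 0], "spin": 0.87, "gripper": 30}]}}

```text
time_s: 4.97
eef_pos: [0.6027, 0.2656, 0.0759]
tcp_rot: [[0.558, 0.83, -0.001], [0.83, -0.558, -0.0], [-0.001, -0.0, -1.0]]
contact_force: [-2.3, -1.0, 4.2]
width: 0.399
```

Emit:
{"method": "jog_arm", "body": {"increments": [{"linear": [0, 0, 0], "spin": 0.18, "gripper": 30}, {"linear": [0, 0, 0], "spin": 0.36, "gripper": 30}, {"linear": [0, 0, 0], "spin": 0.54, "gripper": 30}, {"linear": [0, 0, 0], "spin": 0.72, "gripper": 30}, {"linear": [0, 0, 0], "spin": 0.9, "gripper": 30}]}}

```text
time_s: 5.6
eef_pos: [0.6026, 0.2651, 0.076]
tcp_rot: [[-0.303, 0.953, -0.001], [0.953, 0.303, -0.001], [-0.001, -0.001, -1.0]]
contact_force: [-2.7, -2.0, 5.5]
width: 0.394
```

Emit:
{"method": "jog_arm", "body": {"increments": [{"linear": [0, 0, 0], "spin": 0.13, "gripper": 30}, {"linear": [0, 0, 0], "spin": 0.18, "gripper": 30}, {"linear": [0, 0, 0], "spin": 0.18, "gripper": 30}, {"linear": [0, 0, 0], "spin": 0.18, "gripper": 30}, {"linear": [0, 0, 0], "spin": 0.18, "gripper": 30}]}}

```text
time_s: 6.22
eef_pos: [0.6026, 0.265, 0.0759]
tcp_rot: [[-0.463, 0.886, -0.001], [0.886, 0.463, -0.001], [-0.001, -0.002, -1.0]]
contact_force: [-2.5, -3.0, 6.7]
width: 0.394
```

```bash
python3 - <<'E'
from h import *
d,im=grab("wrist","w5"); d,im=grab("top","t5",(215,140,345,250),6); st()
E
```

```text
t 6.33 tcp [602.7 265.   75.9] jawyaw 2.052 F [-1.8 -3.3  6.5] w 37.2 j6 -1.77
```

View pics/w5.png

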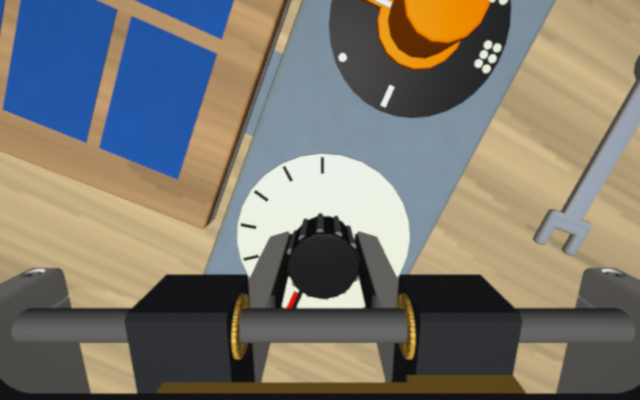

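Emit:
{"method": "jog_arm", "body": {"increments": [{"linear": [0, 0, 0], "spin": 0, "gripper": 55}, {"linear": [0, 0, 0], "spin": 0, "gripper": 55}, {"linear": [0, 0, 40], "spin": 0, "gripper": 55}, {"linear": [0, 0, 90], "spin": 0, "gripper": 55}, {"linear": [0, 0, 90], "spin": 0, "gripper": 55}]}}

```text
time_s: 6.95
eef_pos: [0.6066, 0.2672, 0.1712]
tcp_rot: [[-0.464, 0.886, 0.011], [0.886, 0.464, 0.003], [-0.002, 0.011, -1.0]]
contact_force: [0.6, 0.4, -0.1]
width: 0.588
```

```bash
python3 - <<'E'
from h import *
d,im=grab("wrist","w6",(180,120,460,320),2.8); C=cloud(d); bez(d,im,C,None); st()
E
```

```text
knob [0.6039 0.2655] 0.0205 disc [0.6034 0.2657] 0.0693 red [0.6523 0.2681] 55 ang 0.050994205113237746
black angs [0.09 0.09 0.09 0.09 0.09 0.09 0.09 0.09 0.09 0.09 0.1  0.1  0.1  0.1
 0.1  0.1  0.1  0.11 0.11] needle z 0.0698
t 7.0 tcp [604.7 266.6 168. ] jawyaw 2.053 F [-0.3 -0.2 -0.1] w 55.0 j6 -1.77
```

View pics/w6.png

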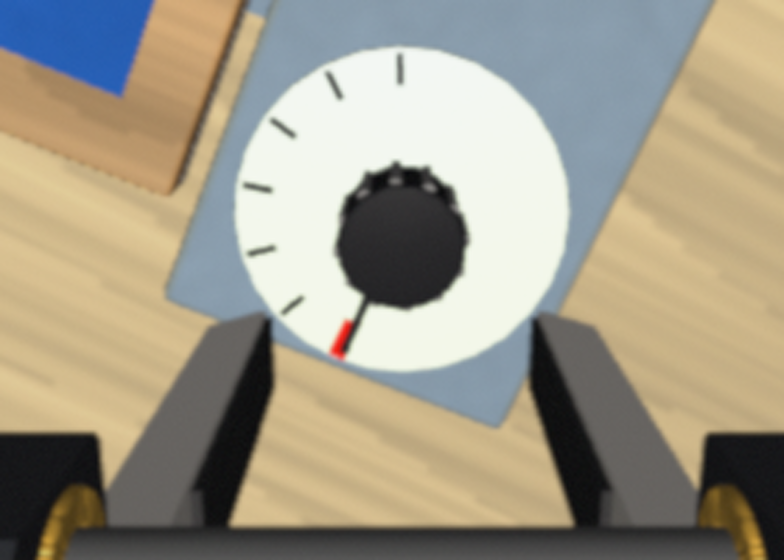

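```bash
cat >> h.py <<'E'
def ticks(d,im,C):
    hsv=cv2.cvtColor(im,cv2.COLOR_BGR2HSV)
    c0=np.array([.604,.266]); P=ray_all(d,.064)
    dd=np.hypot(P[...,0]-c0[0],P[...,1]-c0[1])
    m=((dd<.062)&(hsv[...,1]<40)&(hsv[...,2]>200)).astype(np.uint8)
    cs,_=cv2.findContours(m,cv2.RETR_EXTERNAL,cv2.CHAIN_APPROX_NONE); c=max(cs,key=cv2.contourArea)
    c=cv2.convexHull(c)
    q=ray(d,c[:,0],.064)[:,:2]
    A=np.c_[2*q,np.ones(len(q))]; s=np.linalg.lstsq(A,(q**2).sum(1),rcond=None)[0]
    dc=s[:2]; print("disc c",np.round(dc,4),"r",np.sqrt(s[2]+dc@dc))
    dd=np.hypot(P[...,0]-dc[0],P[...,1]-dc[1]); an=np.arctan2(P[...,1]-dc[1],P[...,0]-dc[0])
    dark=((dd<.051)&(dd>.036)&(hsv[...,2]<150)&(hsv[...,1]<90)).astype(np.uint8)
    n,l,stt,ce=cv2.connectedComponentsWithStats(dark)
    for i in range(1,n):
        if stt[i,4]>4: print("dark",np.round(ce[i]),stt[i,4],"ang",round(an[l==i].mean(),3))
    red=(dd<.053)&(dd>.036)&(hsv[...,1]>120)&((hsv[...,0]<8)|(hsv[...,0]>170))
    if red.any(): print("red",an[red].mean().round(3),an[red].min().round(3),an[red].max().round(3))
def ray_all(d,z):
    v,u=np.mgrid[:400,:640]
    return ray(d,np.c_[u.ravel(),v.ravel()],z).reshape(400,640,3)
E
python3 - <<'E'
from h import *
d,im=grab("wrist"); C=cloud(d); ticks(d,im,C);st()
E
```

```text
disc c [0.6041 0.2661] r 0.05512815533876962
dark [322. 148.] 8 ang -2.651
dark [298. 154.] 10 ang -2.197
dark [280. 169.] 10 ang -1.744
dark [271. 190.] 12 ang -1.294
dark [273. 213.] 10 ang -0.844
dark [283. 232.] 9 ang -0.396
dark [306. 241.] 24 ang 0.094
red 0.04 -0.006 0.082
t 7.05 tcp [603.1 266.  165.6] jawyaw 2.053 F [0.4 0.2 0.2] w 55.4 j6 -1.77
```

Emit:
{"method": "jog_arm", "body": {"increments": [{"linear": [0, 0, -40], "spin": 0, "gripper": 55}, {"linear": [0, 0, -90], "spin": 0, "gripper": 55}, {"linear": [0, 0, -90], "spin": 0, "gripper": 55}, {"linear": [0, 0, -90], "spin": 0, "gripper": 30}, {"linear": [0, 0, -90], "spin": 0, "gripper": 30}]}}

```text
time_s: 7.68
eef_pos: [0.6033, 0.2658, 0.0763]
tcp_rot: [[-0.464, 0.886, 0.001], [0.886, 0.464, -0.0], [-0.001, 0.001, -1.0]]
contact_force: [3.1, -8.5, -2.7]
width: 0.413
```

Emit:
{"method": "jog_arm", "body": {"increments": [{"linear": [0, 0, 0], "spin": 0, "gripper": 30}, {"linear": [0, 0, 0], "spin": 0.0, "gripper": 30}, {"linear": [0, 0, 0], "spin": 0.035, "gripper": 30}, {"linear": [0, 0, 0], "spin": 0.035, "gripper": 30}, {"linear": [0, 0, 0], "spin": 0.035, "gripper": 30}]}}

```text
time_s: 8.3
eef_pos: [0.6035, 0.2655, 0.0762]
tcp_rot: [[-0.494, 0.869, 0.001], [0.869, 0.494, -0.001], [-0.001, 0.001, -1.0]]
contact_force: [0.7, -4.5, 3.9]
width: 0.395
```

Emit:
{"method": "jog_arm", "body": {"increments": [{"linear": [0, 0, 0], "spin": 0, "gripper": 55}, {"linear": [0, 0, 0], "spin": 0, "gripper": 55}, {"linear": [0, 0, 40], "spin": 0, "gripper": 55}, {"linear": [0, 0, 90], "spin": 0, "gripper": 55}, {"linear": [0, 0, 130], "spin": 0, "gripper": 55}]}}

```text
time_s: 8.93
eef_pos: [0.6029, 0.2667, 0.207]
tcp_rot: [[-0.495, 0.869, 0.0], [0.869, 0.495, 0.001], [0.001, 0.001, -1.0]]
contact_force: [1.4, 0.2, -0.0]
width: 0.586
```

```bash
python3 - <<'E'
from h import *
d,im=grab("wrist");d,im=grab("wrist","w7",(180,100,460,300),2.8); C=cloud(d); ticks(d,im,C);st()
E
```

```text
disc c [0.6041 0.2661] r 0.05512459489567228
dark [322. 142.] 6 ang -2.612
dark [302. 146.] 6 ang -2.166
dark [286. 160.] 7 ang -1.713
dark [278. 178.] 8 ang -1.26
dark [280. 198.] 6 ang -0.814
dark [289. 215.] 5 ang -0.364
dark [308. 219.] 7 ang 0.086
red 0.089 0.044 0.136
t 9.03 tcp [606.2 267.6 211.9] jawyaw 2.089 F [0.2 0.5 0.2] w 55.2 j6 -1.8
```

View pics/w7.png

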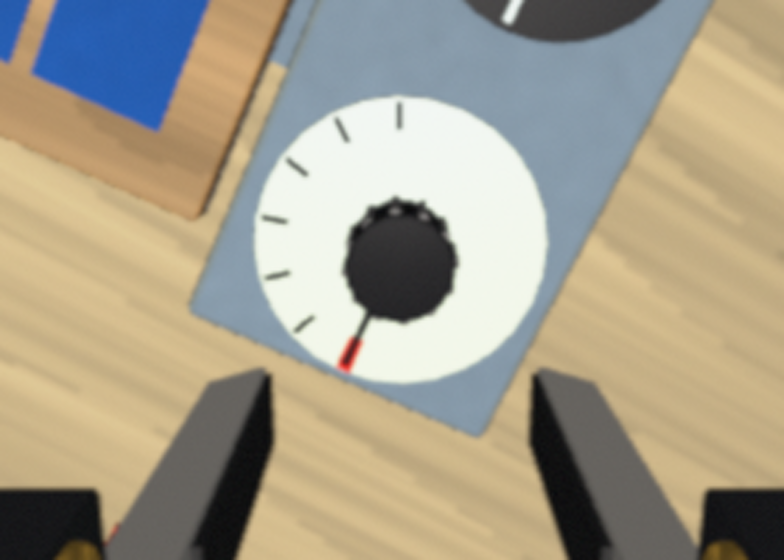

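Emit:
{"method": "jog_arm", "body": {"increments": [{"linear": [-5, -50, 30], "spin": -0.1, "gripper": 90}, {"linear": [-10, -105, 60], "spin": -0.2, "gripper": 90}, {"linear": [-15, -160, 90], "spin": -0.3, "gripper": 90}, {"linear": [-20, -215, 110], "spin": -0.4, "gripper": 90}, {"linear": [-25, -270, 120], "spin": -0.5, "gripper": 90}]}}

```text
time_s: 9.65
eef_pos: [0.5777, -0.0053, 0.3253]
tcp_rot: [[-0.015, 1.0, 0.0], [1.0, 0.015, 0.001], [0.001, 0.0, -1.0]]
contact_force: [0.4, 0.1, 0.4]
width: 0.955
```

Emit:
{"method": "jog_arm", "body": {"increments": [{"linear": [-5, -55, 15], "spin": 0, "gripper": 90}, {"linear": [-10, -110, 30], "spin": 0, "gripper": 90}, {"linear": [-15, -165, 40], "spin": 0, "gripper": 90}, {"linear": [-20, -225, 50], "spin": 0, "gripper": 90}, {"linear": [-25, -285, 50], "spin": 0, "gripper": 90}]}}

```text
time_s: 10.28
eef_pos: [0.553, -0.2905, 0.3747]
tcp_rot: [[-0.018, 1.0, 0.0], [1.0, 0.018, 0.001], [0.001, 0.0, -1.0]]
contact_force: [0.4, 0.8, 0.3]
width: 0.954
```

```bash
cat >> h.py <<'E'
def cartons(d,im,C,show=True):
    """clusters standing 25..72 mm; footprint of ridge top"""
    hsv=cv2.cvtColor(im,cv2.COLOR_BGR2HSV)
    Z=C[...,2]
    m=((Z>.060)&(Z<.075)&(C[...,0]>.3)&(C[...,0]<.7)&(C[...,1]<0.0)).astype(np.uint8); 
    n,l,s,ce=cv2.connectedComponentsWithStats(m)
    out=[]
    for i in range(1,n):
        if s[i,4]<25: continue
        k=l==i; pts=C[k]
        v,u=np.nonzero(k)
        zt=np.median(pts[:,2])
        R=rect(ray(d,np.c_[u,v],zt)[:,:2])
        print(np.round(ce[i]),s[i,4],"hsv",np.median(hsv[k],0),"z",round(zt,4),R)
E
python3 - <<'E'
from h import *
d,im=grab("wrist");d,im=grab("wrist","w8"); C=cloud(d); cartons(d,im,C);st()
d,im=grab("top","t8")
E
```

```text
[14.  2.] 147 hsv [ 16. 142.  61.] z 0.0657 (array([ 0.3232, -0.7191]), array([0.0488, 0.0068]), np.float64(-1.431))
[77. 69.] 1033 hsv [ 16. 140.  62.] z 0.0675 (array([ 0.4151, -0.6498]), array([0.1898, 0.0155]), np.float64(0.134))
[509.  28.] 488 hsv [142. 165. 161.] z 0.0677 (array([ 0.3508, -0.0451]), array([0.0483, 0.018 ]), np.float64(0.203))
[318.  78.] 354 hsv [ 44.  11. 239.] z 0.0678 (array([ 0.418 , -0.3078]), array([0.0479, 0.0141]), np.float64(-0.312))
[425. 104.] 345 hsv [142. 160. 176.] z 0.0677 (array([ 0.4519, -0.1515]), array([0.0492, 0.0139]), np.float64(-1.561))
[228. 119.] 352 hsv [ 18. 115. 161.] z 0.0677 (array([ 0.4766, -0.4399]), array([0.0477, 0.0157]), np.float64(-0.162))
[  6. 132.] 313 hsv [ 16. 138.  61.] z 0.066 (array([ 0.4912, -0.7765]), array([0.0625, 0.0174]), np.float64(0.163))
[320. 165.] 293 hsv [142. 155. 180.] z 0.0678 (array([ 0.5422, -0.3034]), array([0.047 , 0.0146]), np.float64(1.486))
[390. 186.] 297 hsv [ 18. 115. 161.] z 0.0677 (array([ 0.5742, -0.195 ]), array([0.0482, 0.0152]), np.float64(-0.112))
[118. 209.] 599 hsv [30.  6. 44.] z 0.0676 (array([ 0.6059, -0.6319]), array([0.1776, 0.0904]), np.float64(0.73))
[ 53. 222.] 543 hsv [135.   7.  39.] z 0.0676 (array([ 0.6427, -0.7308]), array([0.1239, 0.0142]), np.float64(-0.194))
[323. 259.] 65 hsv [106.  13. 114.] z 0.0688 (array([ 0.6966, -0.2974]), array([0.0263, 0.0071]), np.float64(-1.559))
t 10.38 tcp [ 551.4 -294.4  372.2] jawyaw 1.581 F [-0.1  0.  -1.2] w 90.1 j6 -2.21
```

View pics/w8.png

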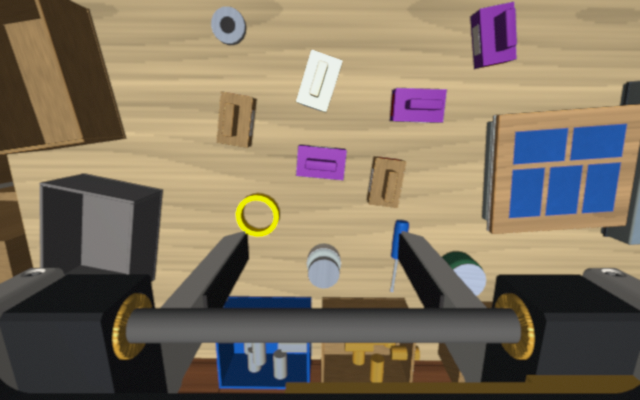

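View pics/t8.png

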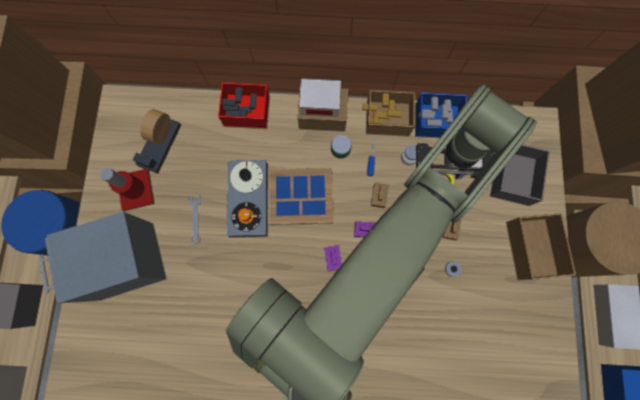

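Emit:
{"method": "jog_arm", "body": {"increments": [{"linear": [10, 40, -40], "spin": -0.12, "gripper": 50}, {"linear": [23, 80, -80], "spin": -0.12, "gripper": 50}, {"linear": [23, 99, -140], "spin": -0.12, "gripper": 50}, {"linear": [23, 99, -200], "spin": -0.12, "gripper": 50}, {"linear": [23, 99, -240], "spin": -0.12, "gripper": 50}]}}

```text
time_s: 11.05
eef_pos: [0.5738, -0.1861, 0.131]
tcp_rot: [[0.1, 0.995, -0.005], [0.995, -0.1, 0.004], [0.003, -0.005, -1.0]]
contact_force: [-0.2, -0.8, -0.5]
width: 0.532
```

```bash
python3 - <<'E'
from h import *
d,im=grab("wrist");d,im=grab("wrist","w9"); C=cloud(d); cartons(d,im,C);st()
E
```

```text
[121.  28.] 1552 hsv [ 28.5  38.  239. ] z 0.0676 (array([ 0.4235, -0.3063]), array([0.0383, 0.0184]), np.float64(-0.312))
[354.  49.] 1610 hsv [142. 151. 196.] z 0.0679 (array([ 0.4522, -0.1503]), array([0.0474, 0.0151]), np.float64(1.552))
[166. 197.] 1238 hsv [142. 165. 181.] z 0.0678 (array([ 0.5421, -0.3011]), array([0.0505, 0.0149]), np.float64(1.469))
[311. 222.] 1030 hsv [ 18. 113. 172.] z 0.0679 (array([ 0.5738, -0.1931]), array([0.0483, 0.0133]), np.float64(-0.116))
t 11.15 tcp [ 571.1 -185.6  128.4] jawyaw 1.47 F [-0.3  0.3 -1.3] w 50.0 j6 -1.93
```

View pics/w9.png

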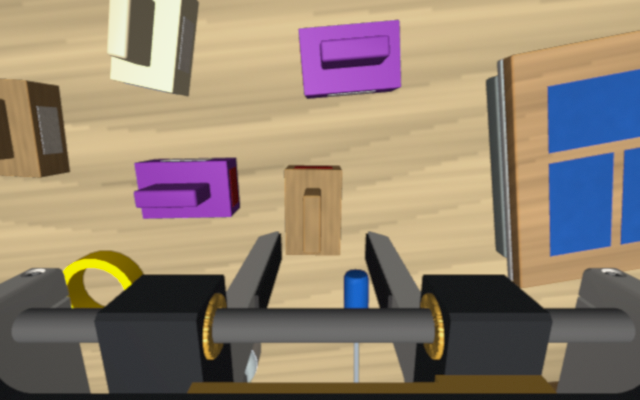

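Emit:
{"method": "jog_arm", "body": {"increments": [{"linear": [2, -7, -10], "spin": -0.015, "gripper": 50}, {"linear": [2, -7, -20], "spin": -0.015, "gripper": 50}, {"linear": [2, -7, -30], "spin": -0.015, "gripper": 50}, {"linear": [2, -7, -30], "spin": -0.015, "gripper": 50}, {"linear": [2, -7, -30], "spin": -0.015, "gripper": 50}]}}

```text
time_s: 11.78
eef_pos: [0.5782, -0.1973, 0.1059]
tcp_rot: [[0.118, 0.993, 0.001], [0.993, -0.118, -0.0], [-0.0, 0.001, -1.0]]
contact_force: [0.2, 0.4, 0.8]
width: 0.528
```

```bash
python3 - <<'E'
from h import *
st();d,im=grab("wrist","w10");st(); C=cloud(d); cartons(d,im,C)
E
```

```text
t 11.78 tcp [ 578.2 -197.3  105.9] jawyaw 1.453 F [0.2 0.4 0.8] w 49.6 j6 -1.92
t 11.82 tcp [ 578.3 -197.4  106. ] jawyaw 1.453 F [0.6 0.1 0.1] w 50.5 j6 -1.92
[113.  19.] 1132 hsv [ 28.  41. 237.] z 0.0676 (array([ 0.431 , -0.3085]), array([0.0237, 0.0179]), np.float64(-0.293))
[373.  23.] 2105 hsv [142. 154. 188.] z 0.0678 (array([ 0.4524, -0.1504]), array([0.0479, 0.0154]), np.float64(1.552))
[169. 193.] 1457 hsv [142. 165. 178.] z 0.0678 (array([ 0.5421, -0.3009]), array([0.0508, 0.015 ]), np.float64(1.49))
[327. 218.] 1263 hsv [ 18. 113. 169.] z 0.0679 (array([ 0.574 , -0.1936]), array([0.048 , 0.0137]), np.float64(-0.108))
```

View pics/w10.png

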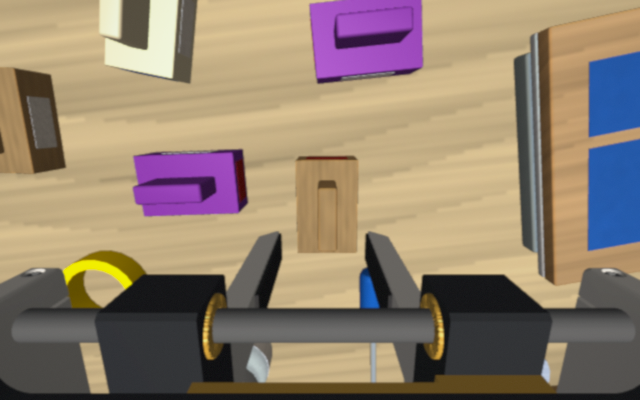

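Emit:
{"method": "jog_arm", "body": {"increments": [{"linear": [-4.5, 4, 0], "spin": 0.007, "gripper": 50}, {"linear": [-4.5, 4, -20], "spin": 0.007, "gripper": 50}, {"linear": [-4.5, 4, -50], "spin": 0.007, "gripper": 50}, {"linear": [-4.5, 4, -67], "spin": 0.007, "gripper": 50}, {"linear": [-4.5, 4, -67], "spin": 0.007, "gripper": 50}]}}

```text
time_s: 12.45
eef_pos: [0.5723, -0.1926, 0.0366]
tcp_rot: [[0.111, 0.994, -0.003], [0.994, -0.111, 0.001], [0.001, -0.003, -1.0]]
contact_force: [0.1, -0.5, -0.3]
width: 0.532
```

Emit:
{"method": "jog_arm", "body": {"increments": [{"linear": [0, 0, 0], "spin": 0, "gripper": 30}, {"linear": [0, 0, 0], "spin": 0, "gripper": 8}, {"linear": [0, 0, 0], "spin": 0, "gripper": 6}, {"linear": [0, 0, 0], "spin": 0, "gripper": 6}, {"linear": [0, 0, 0], "spin": 0, "gripper": 6}]}}

```text
time_s: 13.08
eef_pos: [0.5736, -0.1935, 0.0388]
tcp_rot: [[0.111, 0.994, 0.001], [0.994, -0.111, -0.001], [-0.0, 0.001, -1.0]]
contact_force: [-0.8, 0.7, 0.4]
width: 0.148
```

Emit:
{"method": "jog_arm", "body": {"increments": [{"linear": [0, 0, 0], "spin": 0, "gripper": 6}, {"linear": [0, 0, 30], "spin": 0, "gripper": 6}, {"linear": [0, 0, 70], "spin": 0, "gripper": 6}, {"linear": [0, 0, 105], "spin": 0, "gripper": 6}, {"linear": [0, 0, 120], "spin": 0, "gripper": 6}]}}

```text
time_s: 13.7
eef_pos: [0.5742, -0.1934, 0.1602]
tcp_rot: [[0.111, 0.994, 0.002], [0.994, -0.111, -0.001], [-0.001, 0.002, -1.0]]
contact_force: [0.9, 0.4, -2.7]
width: 0.149
```

```bash
python3 - <<'E'
from h import *
st();d,im=grab("wrist","w11");st()
E
```

```text
t 13.7 tcp [ 574.2 -193.4  160.2] jawyaw 1.46 F [ 0.9  0.4 -2.7] w 14.0 j6 -1.93
t 13.75 tcp [ 574.8 -193.6  161.4] jawyaw 1.46 F [ 0.9 -0.6 -1.6] w 13.4 j6 -1.93
```

View pics/w11.png

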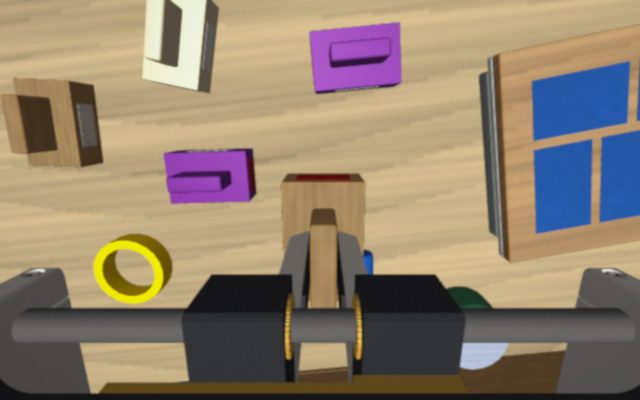

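Emit:
{"method": "jog_arm", "body": {"increments": [{"linear": [0, 40, 5], "spin": 0.04, "gripper": 6}, {"linear": [0, 90, 5], "spin": 0.08, "gripper": 6}, {"linear": [0, 140, 5], "spin": 0.12, "gripper": 6}, {"linear": [0, 190, 5], "spin": 0.16, "gripper": 6}, {"linear": [0, 240, 5], "spin": 0.19, "gripper": 6}]}}

```text
time_s: 14.38
eef_pos: [0.5718, 0.0485, 0.1611]
tcp_rot: [[-0.08, 0.997, -0.004], [0.997, 0.08, 0.0], [0.001, -0.004, -1.0]]
contact_force: [0.3, -0.2, -2.3]
width: 0.144
```

Emit:
{"method": "jog_arm", "body": {"increments": [{"linear": [0, 50, 0], "spin": 0, "gripper": 6}, {"linear": [0, 85, 0], "spin": 0, "gripper": 6}, {"linear": [0, 92, 0], "spin": 0, "gripper": 6}, {"linear": [0, 92, 0], "spin": 0, "gripper": 6}, {"linear": [0, 92, 0], "spin": 0, "gripper": 6}]}}

```text
time_s: 15.0
eef_pos: [0.5732, 0.1375, 0.1627]
tcp_rot: [[-0.078, 0.997, -0.001], [0.997, 0.078, -0.001], [-0.001, -0.001, -1.0]]
contact_force: [0.1, -0.9, -2.8]
width: 0.147
```

```bash
cat >> h.py <<'E'
def slots(d,im):
    hsv=cv2.cvtColor(im,cv2.COLOR_BGR2HSV); P=ray_all(d,.058)
    m=cv2.inRange(hsv,(100,120,60),(125,255,255)); m[(P[...,0]<.46)|(P[...,0]>.64)|(P[...,1]<-.03)|(P[...,1]>.18)]=0
    cs,_=cv2.findContours(m,cv2.RETR_EXTERNAL,cv2.CHAIN_APPROX_NONE)
    for c in cs:
        if cv2.contourArea(c)>100: print(np.round(c.mean((0,1))),rect(ray(d,c[:,0],.058)[:,:2]))
E
python3 - <<'E'
from h import *
st();d,im=grab("wrist","w12");st(); slots(d,im)
E
```

```text
t 15.0 tcp [573.2 137.5 162.7] jawyaw 1.649 F [ 0.1 -0.9 -2.8] w 13.8 j6 -1.56
t 15.05 tcp [573.4 137.4 163. ] jawyaw 1.648 F [ 0.4 -0.1 -2.8] w 13.9 j6 -1.56
[259. 201.] (array([0.5796, 0.0811]), array([0.0763, 0.0485]), np.float64(0.078))
[198. 203.] (array([0.5846, 0.0234]), array([0.0773, 0.0488]), np.float64(0.079))
[324. 167.] (array([0.5407, 0.1365]), array([0.0486, 0.009 ]), np.float64(-1.493))
[307. 122.] (array([0.5038, 0.1188]), array([0.0781, 0.0479]), np.float64(-1.493))
[206. 122.] (array([0.511, 0.032]), array([0.0779, 0.0487]), np.float64(-1.493))
```

View pics/w12.png

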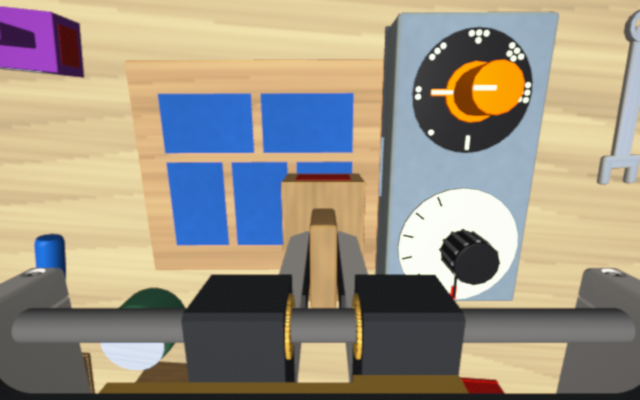

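Emit:
{"method": "jog_arm", "body": {"increments": [{"linear": [2, 1.5, -20], "spin": 0.003, "gripper": 6}, {"linear": [2, 1.5, -40], "spin": 0.003, "gripper": 6}, {"linear": [2, 1.5, -55], "spin": 0.003, "gripper": 6}, {"linear": [2, 1.5, -60], "spin": 0.003, "gripper": 6}, {"linear": [2, 1.5, -60], "spin": 0.003, "gripper": 6}]}}

```text
time_s: 15.68
eef_pos: [0.5753, 0.1402, 0.103]
tcp_rot: [[-0.082, 0.997, -0.001], [0.997, 0.082, -0.0], [-0.0, -0.001, -1.0]]
contact_force: [0.5, -0.6, -2.9]
width: 0.149
```

```bash
python3 - <<'E'
from h import *
st();d,im=grab("side","s13",(200,110,380,220),4);st()
E
```

```text
t 15.68 tcp [575.3 140.2 103. ] jawyaw 1.653 F [ 0.5 -0.6 -2.9] w 14.0 j6 -1.56
t 15.72 tcp [575.9 140.3 103.7] jawyaw 1.653 F [ 0.2 -0.1 -3.4] w 13.8 j6 -1.56
```

View pics/s13.png

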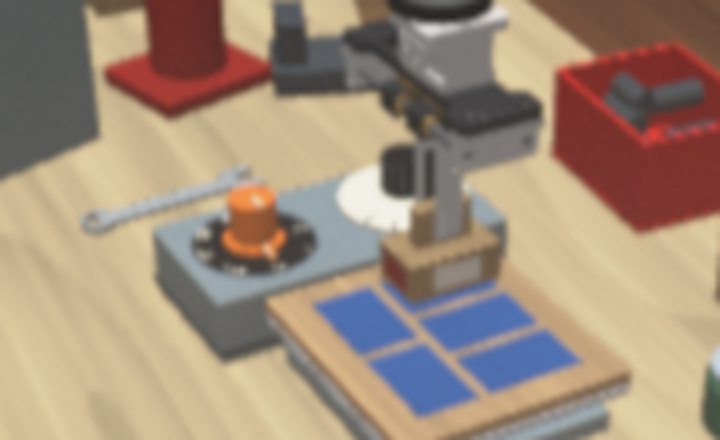

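Emit:
{"method": "jog_arm", "body": {"increments": [{"linear": [-0.5, -1, -3], "spin": 0, "gripper": 6}, {"linear": [-0.5, -1, -6], "spin": 0, "gripper": 6}, {"linear": [-0.5, -1, -6.5], "spin": 0, "gripper": 6}, {"linear": [-0.5, -1, -6.5], "spin": 0, "gripper": 6}, {"linear": [-0.5, -1, -6.5], "spin": 0, "gripper": 6}]}}

```text
time_s: 16.35
eef_pos: [0.575, 0.1394, 0.0971]
tcp_rot: [[-0.082, 0.997, 0.0], [0.997, 0.082, 0.0], [0.0, 0.0, -1.0]]
contact_force: [-0.1, -0.2, -3.8]
width: 0.144
```

Emit:
{"method": "jog_arm", "body": {"increments": [{"linear": [0, 0, 0], "spin": 0, "gripper": 20}, {"linear": [0, 0, 0], "spin": 0, "gripper": 36}, {"linear": [0, 0, 0], "spin": 0, "gripper": 36}, {"linear": [0, 0, 30], "spin": 0, "gripper": 36}, {"linear": [0, 0, 80], "spin": 0, "gripper": 36}]}}

```text
time_s: 16.98
eef_pos: [0.573, 0.1391, 0.1755]
tcp_rot: [[-0.082, 0.997, -0.005], [0.997, 0.082, -0.0], [-0.0, -0.005, -1.0]]
contact_force: [0.1, 0.8, 0.4]
width: 0.382
```

Emit:
{"method": "jog_arm", "body": {"increments": [{"linear": [0, -20, 50], "spin": -0.05, "gripper": 60}, {"linear": [0, -50, 90], "spin": -0.1, "gripper": 60}, {"linear": [0, -80, 90], "spin": -0.15, "gripper": 60}, {"linear": [0, -80, 90], "spin": -0.15, "gripper": 60}, {"linear": [0, -80, 90], "spin": -0.15, "gripper": 60}]}}

```text
time_s: 17.6
eef_pos: [0.5746, 0.0598, 0.2664]
tcp_rot: [[0.067, 0.998, -0.001], [0.998, -0.067, 0.001], [0.001, -0.001, -1.0]]
contact_force: [0.0, 0.8, -0.1]
width: 0.639
```

```bash
python3 - <<'E'
from h import *
st();d,im=grab("wrist","w14");st(); slots(d,im); C=cloud(d)
P=C
m=((P[...,2]>.118)&(P[...,2]<.135)&(P[...,0]>.5)&(P[...,0]<.66)&(P[...,1]>-.03)&(P[...,1]<.19)); print(rect(P[m][:,:2]),P[m][:,2].mean())
m=((P[...,2]>.08)&(P[...,2]<.1)&(P[...,0]>.5)&(P[...,0]<.66)&(P[...,1]>-.03)&(P[...,1]<.175)); print(rect(P[m][:,:2]),P[m][:,2].mean())
E
```

```text
t 17.6 tcp [574.6  59.8 266.4] jawyaw 1.503 F [ 0.   0.8 -0.1] w 60.1 j6 -1.55
t 17.65 tcp [574.5  60.1 266.2] jawyaw 1.504 F [ 0.6 -0.  -0.3] w 59.9 j6 -1.55
[294. 190.] (array([0.5841, 0.0237]), array([0.0767, 0.0479]), np.float64(0.08))
[340. 184.] (array([0.5794, 0.0814]), array([0.0768, 0.0479]), np.float64(0.08))
[296. 130.] (array([0.5109, 0.0324]), array([0.0769, 0.0481]), np.float64(-1.489))
[368. 119.] (array([0.5038, 0.1188]), array([0.077 , 0.0482]), np.float64(-1.49))
(array([0.5765, 0.1396]), array([0.0482, 0.0145]), np.float64(0.093)) 0.124068105142407
(array([0.5763, 0.1396]), array([0.0795, 0.0506]), np.float64(0.076)) 0.0903969005624546
```

View pics/w14.png

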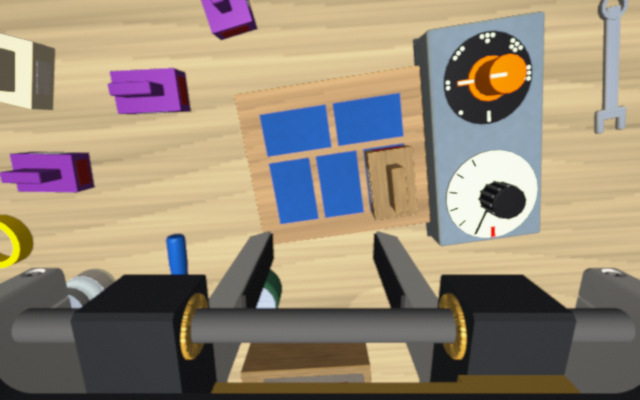

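Emit:
{"method": "jog_arm", "body": {"increments": [{"linear": [-10, -55, 0], "spin": -0.05, "gripper": 60}, {"linear": [-25, -110, 0], "spin": -0.1, "gripper": 60}, {"linear": [-40, -165, 0], "spin": -0.15, "gripper": 60}, {"linear": [-55, -220, 0], "spin": -0.2, "gripper": 60}, {"linear": [-70, -275, 0], "spin": -0.245, "gripper": 60}]}}

```text
time_s: 18.27
eef_pos: [0.5046, -0.216, 0.2664]
tcp_rot: [[0.307, 0.952, -0.0], [0.952, -0.307, 0.001], [0.001, -0.001, -1.0]]
contact_force: [-0.2, -0.7, 0.1]
width: 0.64
```

Emit:
{"method": "jog_arm", "body": {"increments": [{"linear": [-20, -50, -20], "spin": 0, "gripper": 50}, {"linear": [-50, -85, -50], "spin": 0, "gripper": 50}, {"linear": [-80, -92, -90], "spin": 0, "gripper": 50}, {"linear": [-80, -92, -110], "spin": 0, "gripper": 50}, {"linear": [-80, -92, -110], "spin": 0, "gripper": 50}]}}

```text
time_s: 18.9
eef_pos: [0.4238, -0.3057, 0.1545]
tcp_rot: [[0.307, 0.952, -0.004], [0.952, -0.307, 0.004], [0.003, -0.005, -1.0]]
contact_force: [0.8, 0.1, -0.2]
width: 0.531
```

```bash
python3 - <<'E'
from h import *
d,im=grab("wrist");st();d,im=grab("wrist","w15");st(); C=cloud(d); cartons(d,im,C)
E
```

```text
t 18.95 tcp [ 425.  -306.7  156.2] jawyaw 1.259 F [ 0.6 -0.8 -0.2] w 49.9 j6 -2.05
t 19.0 tcp [ 425.8 -307.3  157.4] jawyaw 1.259 F [ 0.2  0.4 -0.3] w 50.2 j6 -2.05
[622.  21.] 1273 hsv [142. 170. 152.] z 0.0675 (array([ 0.354 , -0.0451]), array([0.0397, 0.0202]), np.float64(0.202))
[503. 180.] 1041 hsv [142. 169. 169.] z 0.0678 (array([ 0.4493, -0.152 ]), array([0.0505, 0.0162]), np.float64(1.554))
[318. 198.] 872 hsv [ 32.  31. 240.] z 0.0679 (array([ 0.4167, -0.3074]), array([0.0481, 0.0136]), np.float64(-0.31))
[373. 306.] 27 hsv [141. 150.  63.] z 0.0613 (array([ 0.5362, -0.2914]), array([0.0117, 0.0022]), np.float64(1.258))
```

View pics/w15.png

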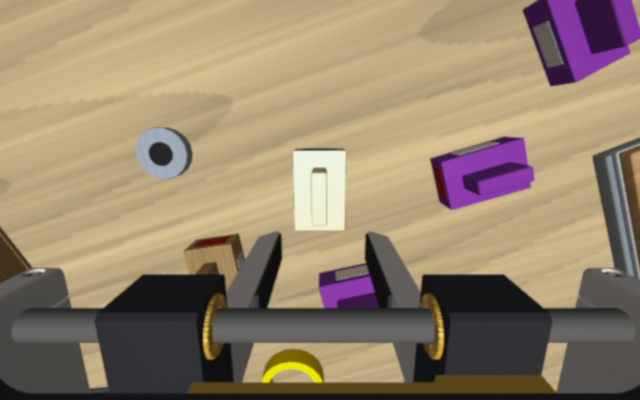

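Emit:
{"method": "jog_arm", "body": {"increments": [{"linear": [-10, 0.5, -30], "spin": 0, "gripper": 50}, {"linear": [-10, 0.5, -70], "spin": 0, "gripper": 50}, {"linear": [-10, 0.5, -85], "spin": 0, "gripper": 50}, {"linear": [-10, 0.5, -85], "spin": 0, "gripper": 50}, {"linear": [-10, 0.5, -85], "spin": 0, "gripper": 50}]}}

```text
time_s: 19.62
eef_pos: [0.4164, -0.3083, 0.0738]
tcp_rot: [[0.307, 0.952, 0.002], [0.952, -0.307, -0.002], [-0.002, 0.003, -1.0]]
contact_force: [0.0, 0.1, -0.6]
width: 0.533
```

Emit:
{"method": "jog_arm", "body": {"increments": [{"linear": [0, 0.7, -20], "spin": 0, "gripper": 50}, {"linear": [0, 0.7, -35], "spin": 0, "gripper": 50}, {"linear": [0, 0.7, -35], "spin": 0, "gripper": 50}, {"linear": [0, 0.7, -35], "spin": 0, "gripper": 25}, {"linear": [0, 0.7, -35], "spin": 0, "gripper": 6}]}}

```text
time_s: 20.25
eef_pos: [0.4155, -0.307, 0.0377]
tcp_rot: [[0.308, 0.951, 0.001], [0.951, -0.308, -0.001], [-0.001, 0.001, -1.0]]
contact_force: [0.9, 0.2, 0.6]
width: 0.358
```

Emit:
{"method": "jog_arm", "body": {"increments": [{"linear": [0, 0, 0], "spin": 0, "gripper": 6}, {"linear": [0, 0, 0], "spin": 0, "gripper": 6}, {"linear": [0, 0, 0], "spin": 0, "gripper": 6}, {"linear": [0, 0, 40], "spin": 0, "gripper": 6}, {"linear": [0, 0, 80], "spin": 0, "gripper": 6}]}}

```text
time_s: 20.88
eef_pos: [0.4139, -0.3053, 0.1164]
tcp_rot: [[0.308, 0.951, -0.003], [0.951, -0.308, 0.003], [0.002, -0.003, -1.0]]
contact_force: [0.1, -0.7, -2.7]
width: 0.148
```

Emit:
{"method": "jog_arm", "body": {"increments": [{"linear": [10, 0, 45], "spin": 0, "gripper": 6}, {"linear": [40, 20, 75], "spin": 0.05, "gripper": 6}, {"linear": [70, 60, 85], "spin": 0.1, "gripper": 6}, {"linear": [100, 110, 85], "spin": 0.15, "gripper": 6}, {"linear": [130, 160, 85], "spin": 0.2, "gripper": 6}]}}

```text
time_s: 21.5
eef_pos: [0.5451, -0.1447, 0.2013]
tcp_rot: [[0.112, 0.994, -0.001], [0.994, -0.112, 0.001], [0.001, -0.001, -1.0]]
contact_force: [0.9, -0.3, -2.3]
width: 0.149
```

```bash
python3 - <<'E'
from h import *
d,im=grab("wrist","w16");st()
E
```

```text
t 21.55 tcp [ 548.3 -137.3  201.2] jawyaw 1.466 F [ 2.2  3.  -2.3] w 13.9 j6 -1.87
```

View pics/w16.png

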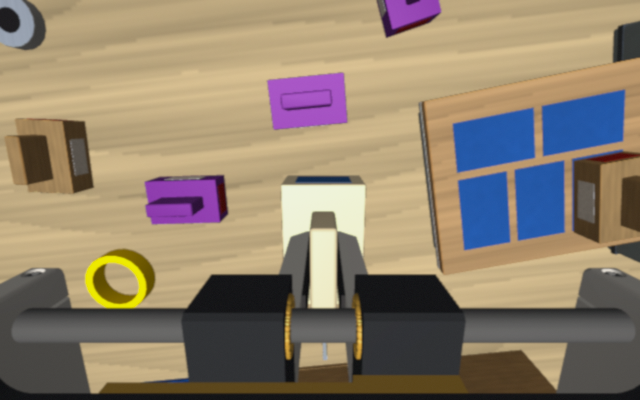

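Emit:
{"method": "jog_arm", "body": {"increments": [{"linear": [8, 55, 0], "spin": 0.05, "gripper": 6}, {"linear": [16, 110, 0], "spin": 0.1, "gripper": 6}, {"linear": [24, 160, 0], "spin": 0.15, "gripper": 6}, {"linear": [32, 205, -10], "spin": 0.19, "gripper": 6}, {"linear": [33, 227, -30], "spin": 0.19, "gripper": 6}]}}

```text
time_s: 22.18
eef_pos: [0.5782, 0.083, 0.1718]
tcp_rot: [[-0.08, 0.997, 0.001], [0.997, 0.08, 0.001], [0.001, 0.001, -1.0]]
contact_force: [-1.0, -0.2, -2.4]
width: 0.148
```

Emit:
{"method": "jog_arm", "body": {"increments": [{"linear": [0, 0, -10], "spin": 0, "gripper": 6}, {"linear": [0, 0, -30], "spin": 0, "gripper": 6}, {"linear": [0, 0, -30], "spin": 0, "gripper": 6}, {"linear": [0, 0, -30], "spin": 0, "gripper": 6}, {"linear": [0, 0, -30], "spin": 0, "gripper": 6}]}}

```text
time_s: 22.8
eef_pos: [0.5788, 0.0799, 0.1431]
tcp_rot: [[-0.076, 0.997, 0.002], [0.997, 0.076, -0.0], [-0.0, 0.002, -1.0]]
contact_force: [0.3, -0.8, -3.4]
width: 0.146
```

```bash
python3 - <<'E'
from h import *
st()
E
```

```text
t 22.8 tcp [578.8  79.9 143.1] jawyaw 1.647 F [ 0.3 -0.8 -3.4] w 13.7 j6 -1.66
```

Emit:
{"method": "jog_arm", "body": {"increments": [{"linear": [0, 1.2, -15], "spin": 0.003, "gripper": 6}, {"linear": [0, 1.2, -35], "spin": 0.003, "gripper": 6}, {"linear": [0, 1.2, -42], "spin": 0.003, "gripper": 6}, {"linear": [0, 1.2, -47], "spin": 0.003, "gripper": 6}, {"linear": [0, 1.2, -47], "spin": 0.003, "gripper": 6}]}}

```text
time_s: 23.42
eef_pos: [0.578, 0.0818, 0.0949]
tcp_rot: [[-0.08, 0.997, -0.0], [0.997, 0.08, -0.0], [0.0, -0.0, -1.0]]
contact_force: [0.5, -1.0, -1.7]
width: 0.145
```

```bash
python3 - <<'E'
from h import *
d,im=grab("wrist","w17");st()
E
```

```text
t 23.48 tcp [578.3  81.8  95.3] jawyaw 1.651 F [-0.  -0.6 -3.4] w 13.5 j6 -1.66
```

View pics/w17.png

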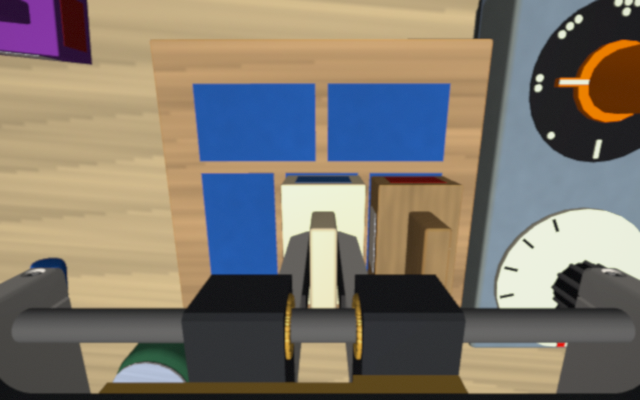

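Emit:
{"method": "jog_arm", "body": {"increments": [{"linear": [0, 0, -1], "spin": 0, "gripper": 6}, {"linear": [0, 0, -1], "spin": 0, "gripper": 6}, {"linear": [0, 0, -1], "spin": 0, "gripper": 25}, {"linear": [0, 0, -1], "spin": 0, "gripper": 36}, {"linear": [0, 0, -1], "spin": 0, "gripper": 36}]}}

```text
time_s: 24.1
eef_pos: [0.5784, 0.0817, 0.0944]
tcp_rot: [[-0.08, 0.997, 0.001], [0.997, 0.08, 0.0], [-0.0, 0.001, -1.0]]
contact_force: [-0.3, 0.5, 0.8]
width: 0.381
```

Emit:
{"method": "jog_arm", "body": {"increments": [{"linear": [0, 0, 30], "spin": 0, "gripper": 36}, {"linear": [0, 0, 80], "spin": 0, "gripper": 36}, {"linear": [0, -10, 130], "spin": -0.04, "gripper": 36}, {"linear": [-10, -40, 160], "spin": -0.08, "gripper": 60}, {"linear": [-20, -90, 160], "spin": -0.12, "gripper": 60}]}}

```text
time_s: 24.72
eef_pos: [0.5601, -0.0084, 0.2584]
tcp_rot: [[0.038, 0.999, 0.008], [0.999, -0.038, -0.001], [-0.001, 0.008, -1.0]]
contact_force: [0.1, -0.3, 0.6]
width: 0.56
```

```bash
cat >> h.py <<'E'
def onslab(C,d):
    Z=C[...,2]
    m=((Z>.112)&(Z<.135)&(C[...,0]>.45)&(C[...,0]<.66)&(C[...,1]>-.04)&(C[...,1]<.19)).astype(np.uint8)
    n,l,s,ce=cv2.connectedComponentsWithStats(m)
    for i in range(1,n):
        if s[i,4]>30: p=C[l==i]; print("slab carton",np.round(ce[i]),s[i,4],"z",np.median(p[:,2]).round(4),rect(p[:,:2]))
E
python3 - <<'E'
from h import *
d,im=grab("wrist","w18");st();onslab(cloud(d),d);slots(d,im)
E
```

```text
t 24.77 tcp [557.9 -14.9 256.4] jawyaw 1.526 F [-0.2 -3.6 -0.3] w 56.5 j6 -1.7
slab carton [465. 202.] 771 z 0.1226 (array([0.5762, 0.1388]), array([0.0479, 0.0137]), np.float64(0.074))
slab carton [410. 208.] 708 z 0.1227 (array([0.5806, 0.082 ]), array([0.0478, 0.0142]), np.float64(0.079))
[349. 198.] (array([0.5837, 0.0234]), array([0.0765, 0.0476]), np.float64(0.081))
[355. 138.] (array([0.5107, 0.032 ]), array([0.0767, 0.048 ]), np.float64(-1.49))
[430. 129.] (array([0.5038, 0.1178]), array([0.076 , 0.0479]), np.float64(-1.491))
```

View pics/w18.png

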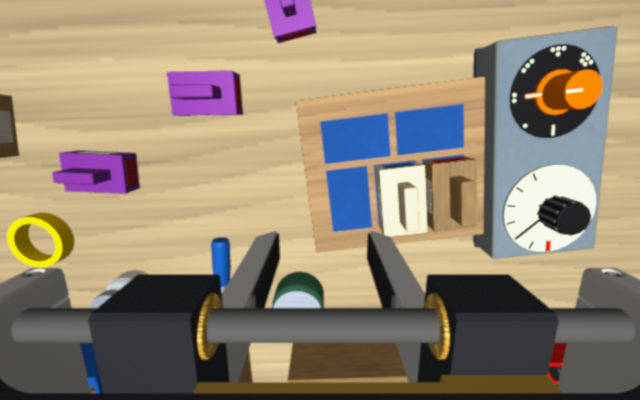

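Emit:
{"method": "jog_arm", "body": {"increments": [{"linear": [-5, -60, 0], "spin": -0.03, "gripper": 60}, {"linear": [-10, -120, 0], "spin": -0.06, "gripper": 60}, {"linear": [-20, -180, 0], "spin": -0.09, "gripper": 60}, {"linear": [-30, -240, 0], "spin": -0.12, "gripper": 60}, {"linear": [-40, -295, 0], "spin": -0.12, "gripper": 60}]}}

```text
time_s: 25.4
eef_pos: [0.5174, -0.3052, 0.2539]
tcp_rot: [[0.16, 0.987, 0.0], [0.987, -0.16, -0.0], [-0.0, 0.0, -1.0]]
contact_force: [0.9, -0.9, 0.4]
width: 0.64
```

Emit:
{"method": "jog_arm", "body": {"increments": [{"linear": [-10, -50, -10], "spin": 0, "gripper": 50}, {"linear": [-20, -100, -40], "spin": 0, "gripper": 50}, {"linear": [-30, -135, -80], "spin": 0, "gripper": 50}, {"linear": [-30, -135, -100], "spin": 0, "gripper": 50}, {"linear": [-30, -135, -100], "spin": 0, "gripper": 50}]}}

```text
time_s: 26.02
eef_pos: [0.4871, -0.4363, 0.1514]
tcp_rot: [[0.159, 0.987, -0.003], [0.987, -0.159, 0.005], [0.004, -0.004, -1.0]]
contact_force: [0.4, 0.7, 0.2]
width: 0.532
```

```bash
python3 - <<'E'
from h import *
d,im=grab("wrist");st();d,im=grab("wrist","w19");st(); C=cloud(d); cartons(d,im,C)
E
```

```text
t 26.07 tcp [ 488.3 -436.9  153.6] jawyaw 1.412 F [ 0.2 -0.2 -0.8] w 49.9 j6 -2.27
t 26.12 tcp [ 489.1 -437.5  155.1] jawyaw 1.412 F [ 0.7 -0.  -0.7] w 49.7 j6 -2.27
[ 52. 156.] 3237 hsv [ 17. 139.  65.] z 0.0674 (array([ 0.4156, -0.6498]), array([0.191 , 0.0147]), np.float64(0.143))
[634. 113.] 190 hsv [141. 171.  65.] z 0.065 (array([ 0.4508, -0.1745]), array([0.0146, 0.0088]), np.float64(0.076))
[315. 194.] 904 hsv [ 18. 114. 165.] z 0.0679 (array([ 0.4754, -0.4409]), array([0.0481, 0.0137]), np.float64(-0.159))
[478. 241.] 953 hsv [142. 169. 169.] z 0.0677 (array([ 0.5405, -0.3048]), array([0.0499, 0.0168]), np.float64(1.488))
[ 67. 270.] 28 hsv [ 17. 139.  83.] z 0.0669 (array([ 0.5101, -0.6762]), array([0.0084, 0.0029]), np.float64(-1.404))
```

View pics/w19.png

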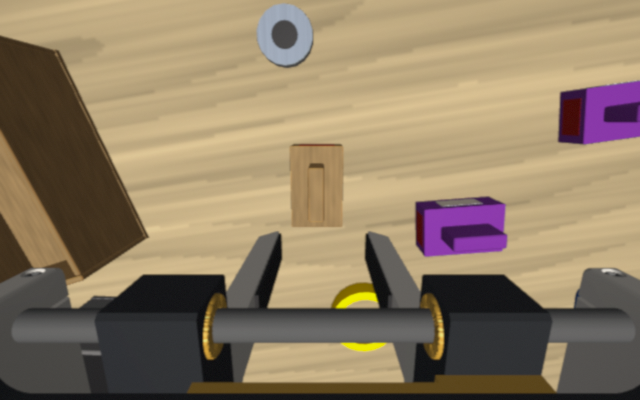

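Emit:
{"method": "jog_arm", "body": {"increments": [{"linear": [-14, -2, -30], "spin": 0, "gripper": 50}, {"linear": [-14, -2, -65], "spin": 0, "gripper": 50}, {"linear": [-14, -2, -80], "spin": 0, "gripper": 50}, {"linear": [-14, -2, -80], "spin": 0, "gripper": 50}, {"linear": [-14, -2, -80], "spin": 0, "gripper": 50}]}}

```text
time_s: 26.75
eef_pos: [0.4753, -0.4411, 0.0761]
tcp_rot: [[0.158, 0.987, 0.002], [0.987, -0.158, -0.003], [-0.002, 0.003, -1.0]]
contact_force: [0.1, -0.0, -0.1]
width: 0.535
```

Emit:
{"method": "jog_arm", "body": {"increments": [{"linear": [0.5, 0.3, -20], "spin": 0, "gripper": 50}, {"linear": [0.5, 0.3, -37], "spin": 0, "gripper": 50}, {"linear": [0.5, 0.3, -37], "spin": 0, "gripper": 50}, {"linear": [0.5, 0.3, -37], "spin": 0, "gripper": 25}, {"linear": [0.5, 0.3, -37], "spin": 0, "gripper": 6}]}}

```text
time_s: 27.38
eef_pos: [0.4742, -0.4397, 0.0366]
tcp_rot: [[0.159, 0.987, -0.0], [0.987, -0.159, 0.001], [0.0, -0.001, -1.0]]
contact_force: [-0.0, -0.9, 0.4]
width: 0.357
```

Emit:
{"method": "jog_arm", "body": {"increments": [{"linear": [0, 0, 0], "spin": 0, "gripper": 6}, {"linear": [0, 0, 0], "spin": 0, "gripper": 6}, {"linear": [0, 0, 0], "spin": 0, "gripper": 6}, {"linear": [0, 0, 40], "spin": 0, "gripper": 6}, {"linear": [0, 0, 90], "spin": 0, "gripper": 6}]}}

```text
time_s: 28.0
eef_pos: [0.473, -0.4381, 0.1251]
tcp_rot: [[0.159, 0.987, -0.004], [0.987, -0.159, 0.005], [0.004, -0.005, -1.0]]
contact_force: [-0.5, 0.0, -2.3]
width: 0.147
```

Emit:
{"method": "jog_arm", "body": {"increments": [{"linear": [5, 20, 45], "spin": 0.03, "gripper": 6}, {"linear": [15, 70, 75], "spin": 0.07, "gripper": 6}, {"linear": [30, 125, 75], "spin": 0.11, "gripper": 6}, {"linear": [45, 180, 75], "spin": 0.15, "gripper": 6}, {"linear": [60, 235, 75], "spin": 0.19, "gripper": 6}]}}

```text
time_s: 28.62
eef_pos: [0.5341, -0.2028, 0.2014]
tcp_rot: [[-0.031, 1.0, -0.001], [1.0, 0.031, 0.001], [0.001, -0.001, -1.0]]
contact_force: [0.8, 0.5, -2.1]
width: 0.145
```

```bash
python3 - <<'E'
from h import *
d,im=grab("wrist","w20");st()
E
```

```text
t 28.68 tcp [ 535.5 -194.9  201.2] jawyaw 1.608 F [ 0.2  3.8 -2.9] w 13.5 j6 -2.12
```

View pics/w20.png

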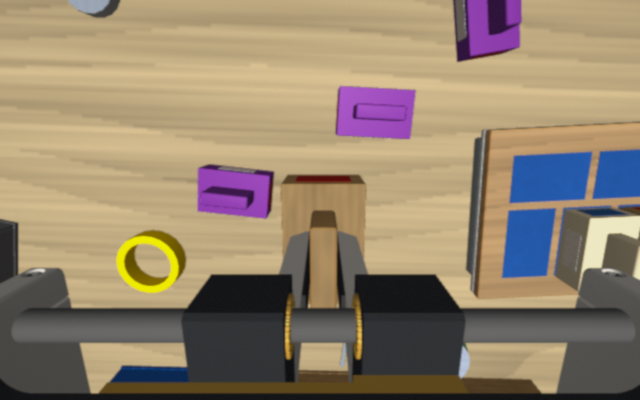

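Emit:
{"method": "jog_arm", "body": {"increments": [{"linear": [12, 55, 0], "spin": 0.02, "gripper": 6}, {"linear": [24, 110, 0], "spin": 0.04, "gripper": 6}, {"linear": [36, 165, 0], "spin": 0.05, "gripper": 6}, {"linear": [48, 210, -10], "spin": 0.05, "gripper": 6}, {"linear": [48, 229, -30], "spin": 0.05, "gripper": 6}]}}

```text
time_s: 29.3
eef_pos: [0.5832, 0.0267, 0.1721]
tcp_rot: [[-0.083, 0.997, 0.002], [0.997, 0.083, 0.001], [0.0, 0.002, -1.0]]
contact_force: [-0.4, -0.6, -1.5]
width: 0.15
```

Emit:
{"method": "jog_arm", "body": {"increments": [{"linear": [0, 0, -10], "spin": 0, "gripper": 6}, {"linear": [0, 0, -30], "spin": 0, "gripper": 6}, {"linear": [0, 0, -30], "spin": 0, "gripper": 6}, {"linear": [0, 0, -30], "spin": 0, "gripper": 6}, {"linear": [0, 0, -30], "spin": 0, "gripper": 6}]}}

```text
time_s: 29.92
eef_pos: [0.5833, 0.0233, 0.1431]
tcp_rot: [[-0.079, 0.997, 0.002], [0.997, 0.079, -0.0], [-0.0, 0.002, -1.0]]
contact_force: [-0.3, -1.1, -0.8]
width: 0.148
```

```bash
python3 - <<'E'
from h import *
d,im=grab("wrist","w21");st()
E
```

```text
t 29.98 tcp [583.2  23.5 143.1] jawyaw 1.65 F [-0.2 -0.2 -2.3] w 14.0 j6 -1.76
```

View pics/w21.png

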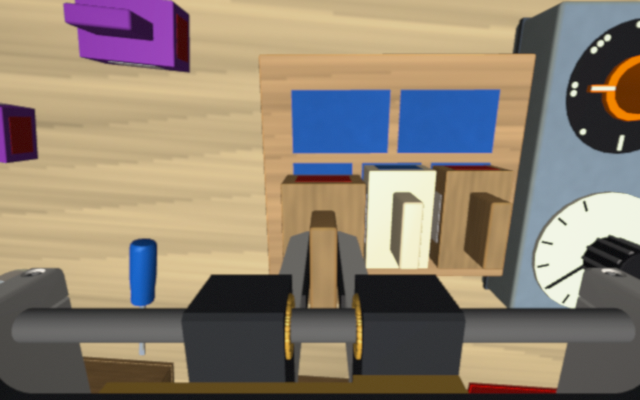

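Emit:
{"method": "jog_arm", "body": {"increments": [{"linear": [0, 0, -15], "spin": 0, "gripper": 6}, {"linear": [0, 0, -35], "spin": 0, "gripper": 6}, {"linear": [0, 0, -44], "spin": 0, "gripper": 6}, {"linear": [0, 0, -49], "spin": 0, "gripper": 6}, {"linear": [0, 0, -49], "spin": 0, "gripper": 6}]}}

```text
time_s: 30.6
eef_pos: [0.5824, 0.0241, 0.0928]
tcp_rot: [[-0.08, 0.997, -0.0], [0.997, 0.08, -0.0], [0.0, -0.0, -1.0]]
contact_force: [0.1, -0.0, -2.5]
width: 0.145
```

Emit:
{"method": "jog_arm", "body": {"increments": [{"linear": [0, 0, -0.5], "spin": 0, "gripper": 6}, {"linear": [0, 0, -0.5], "spin": 0, "gripper": 6}, {"linear": [0, 0, -0.5], "spin": 0, "gripper": 6}, {"linear": [0, 0, -0.5], "spin": 0, "gripper": 25}, {"linear": [0, 0, -0.5], "spin": 0, "gripper": 36}]}}

```text
time_s: 31.22
eef_pos: [0.5831, 0.024, 0.0931]
tcp_rot: [[-0.08, 0.997, 0.001], [0.997, 0.08, -0.0], [-0.0, 0.001, -1.0]]
contact_force: [-0.7, 0.6, -0.4]
width: 0.327
```

Emit:
{"method": "jog_arm", "body": {"increments": [{"linear": [0, 0, 0], "spin": 0, "gripper": 36}, {"linear": [0, 0, 30], "spin": 0, "gripper": 36}, {"linear": [0, 0, 80], "spin": 0, "gripper": 36}, {"linear": [0, 0, 130], "spin": 0, "gripper": 36}, {"linear": [0, 40, 180], "spin": 0, "gripper": 60}]}}

```text
time_s: 31.85
eef_pos: [0.5827, 0.0615, 0.2731]
tcp_rot: [[-0.076, 0.997, 0.001], [0.997, 0.076, -0.001], [-0.001, 0.001, -1.0]]
contact_force: [0.8, 0.1, -0.0]
width: 0.454
```

Emit:
{"method": "jog_arm", "body": {"increments": [{"linear": [-10, 40, 20], "spin": 0, "gripper": 70}, {"linear": [-30, 80, 40], "spin": 0, "gripper": 70}, {"linear": [-40, 110, 40], "spin": 0, "gripper": 70}, {"linear": [-40, 110, 40], "spin": 0, "gripper": 70}, {"linear": [-40, 110, 40], "spin": 0, "gripper": 70}]}}

```text
time_s: 32.48
eef_pos: [0.5425, 0.1725, 0.311]
tcp_rot: [[-0.08, 0.997, -0.0], [0.997, 0.08, -0.001], [-0.001, -0.0, -1.0]]
contact_force: [0.3, -0.1, 0.4]
width: 0.743
```

```bash
python3 - <<'E'
from h import *
d,im=grab("wrist","w22");st();C=cloud(d);onslab(C,d);slots(d,im);ticks(d,im,C)
E
```

```text
t 32.52 tcp [542.6 172.2 310.8] jawyaw 1.65 F [-0.2 -0.3  0.1] w 70.1 j6 -1.49
slab carton [199. 208.] 538 z 0.1211 (array([0.5842, 0.0251]), array([0.0475, 0.0141]), np.float64(0.078))
slab carton [246. 208.] 508 z 0.1213 (array([0.5806, 0.0823]), array([0.048 , 0.0145]), np.float64(0.064))
slab carton [293. 209.] 471 z 0.1213 (array([0.5761, 0.1397]), array([0.0473, 0.014 ]), np.float64(0.078))
[285. 143.] (array([0.5035, 0.1194]), array([0.0765, 0.0462]), np.float64(-1.491))
[221. 143.] (array([0.5104, 0.0335]), array([0.0763, 0.0462]), np.float64(-1.491))
disc c [0.6042 0.2663] r 0.05495183912242098
dark [355. 232.] 14 ang -1.25
dark [396. 250.] 302 ang 0.498
```

View pics/w22.png

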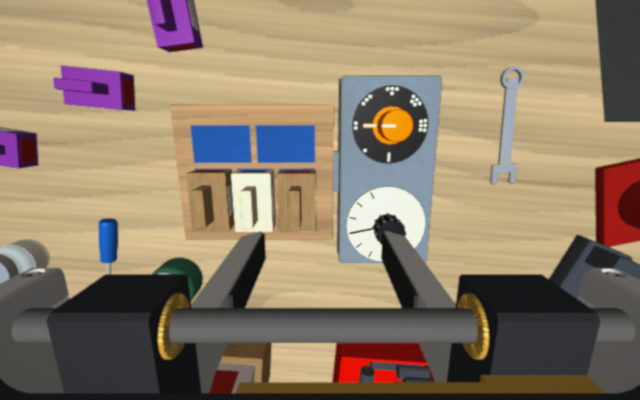

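Emit:
{"method": "jog_arm", "body": {"increments": [{"linear": [-20, 20, -20], "spin": -0.18, "gripper": 65}, {"linear": [-40, 40, -40], "spin": -0.36, "gripper": 65}, {"linear": [-60, 60, -60], "spin": -0.54, "gripper": 65}, {"linear": [-74, 82, -80], "spin": -0.72, "gripper": 65}, {"linear": [-74, 82, -100], "spin": -0.9, "gripper": 65}]}}

```text
time_s: 33.15
eef_pos: [0.468, 0.2551, 0.2103]
tcp_rot: [[0.735, 0.678, -0.001], [0.678, -0.735, -0.0], [-0.001, -0.0, -1.0]]
contact_force: [1.0, 0.0, -0.5]
width: 0.691
```

Emit:
{"method": "jog_arm", "body": {"increments": [{"linear": [0, 0, -20], "spin": -0.18, "gripper": 65}, {"linear": [0, 0, -40], "spin": -0.36, "gripper": 65}, {"linear": [0, 0, -60], "spin": -0.54, "gripper": 65}, {"linear": [0, 0, -60], "spin": -0.65, "gripper": 65}, {"linear": [0, 0, -60], "spin": -0.65, "gripper": 65}]}}

```text
time_s: 33.78
eef_pos: [0.4688, 0.2539, 0.1506]
tcp_rot: [[0.995, 0.1, -0.001], [0.1, -0.995, -0.001], [-0.001, 0.001, -1.0]]
contact_force: [0.3, -0.2, -0.3]
width: 0.689
```

```bash
python3 - <<'E'
from h import *
d,im=grab("wrist");d,im=grab("wrist","w23");st();C=cloud(d)
m=(C[...,2]>.095)&(C[...,2]<.11)&(np.hypot(C[...,0]-.468,C[...,1]-.254)<.035)
print(cv2.minEnclosingCircle(C[m][:,:2].astype(np.float32)),np.median(C[m][:,2]))
hsv=cv2.cvtColor(im,cv2.COLOR_BGR2HSV)
dd=np.hypot(C[...,0]-.468,C[...,1]-.254)
m=(dd>.027)&(dd<.037)&(hsv[...,0]>8)&(hsv[...,0]<22)&(hsv[...,1]>150)
print("nose",m.sum(),C[m].mean(0),C[m][:,2].min(),C[m][:,2].max())
E
```

```text
t 33.88 tcp [469.  254.4 151.3] jawyaw 0.101 F [-0.7  0.5  0.4] w 64.7 j6 0.23
((0.46781811118125916, 0.25547027587890625), 0.01887820102274418) 0.10252290030479252
nose 716 [0.48543143 0.27074947 0.25413664] 0.05974095763146209 0.2787020574975959
```

View pics/w23.png

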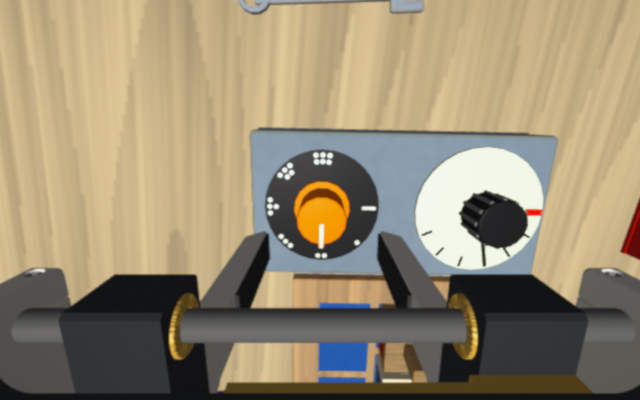

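Emit:
{"method": "jog_arm", "body": {"increments": [{"linear": [-1.2, 0.7, -25], "spin": 0, "gripper": 60}, {"linear": [-1.2, 0.7, -55], "spin": 0, "gripper": 60}, {"linear": [-1.2, 0.7, -77], "spin": 0, "gripper": 60}, {"linear": [-1.2, 0.7, -77], "spin": 0, "gripper": 60}, {"linear": [-1.2, 0.7, -77], "spin": 0, "gripper": 45}]}}

```text
time_s: 34.5
eef_pos: [0.4683, 0.256, 0.0753]
tcp_rot: [[0.995, 0.101, 0.002], [0.101, -0.995, 0.001], [0.002, -0.0, -1.0]]
contact_force: [-0.2, 0.7, 0.4]
width: 0.565
```

Emit:
{"method": "jog_arm", "body": {"increments": [{"linear": [0, 0, 0], "spin": 0, "gripper": 30}, {"linear": [0, 0, 0], "spin": 0, "gripper": 30}, {"linear": [0, 0, 0], "spin": 0, "gripper": 30}, {"linear": [0, 0, 0], "spin": 0, "gripper": 30}, {"linear": [0, 0, 0], "spin": 0, "gripper": 30}]}}

```text
time_s: 35.12
eef_pos: [0.4676, 0.2561, 0.0755]
tcp_rot: [[0.995, 0.101, 0.001], [0.101, -0.995, 0.0], [0.001, -0.0, -1.0]]
contact_force: [-2.0, 0.4, 7.3]
width: 0.397
```

Emit:
{"method": "jog_arm", "body": {"increments": [{"linear": [0, 0, 0], "spin": -0.16, "gripper": 30}, {"linear": [0, 0, 0], "spin": -0.32, "gripper": 30}, {"linear": [0, 0, 0], "spin": -0.48, "gripper": 30}, {"linear": [0, 0, 0], "spin": -0.64, "gripper": 30}, {"linear": [0, 0, 0], "spin": -0.79, "gripper": 30}]}}

```text
time_s: 35.75
eef_pos: [0.4689, 0.2557, 0.0756]
tcp_rot: [[0.769, -0.639, 0.004], [-0.639, -0.769, -0.0], [0.003, -0.002, -1.0]]
contact_force: [1.0, -0.7, 3.3]
width: 0.399
```

Emit:
{"method": "jog_arm", "body": {"increments": [{"linear": [0, 0, 0], "spin": 0, "gripper": 30}, {"linear": [0, 0, 0], "spin": 0, "gripper": 30}, {"linear": [0, 0, 0], "spin": 0, "gripper": 55}, {"linear": [0, 0, 0], "spin": 0, "gripper": 60}, {"linear": [0, 0, 0], "spin": 0, "gripper": 60}]}}

```text
time_s: 36.38
eef_pos: [0.4666, 0.2558, 0.0737]
tcp_rot: [[0.772, -0.635, -0.001], [-0.635, -0.772, -0.0], [-0.001, 0.001, -1.0]]
contact_force: [0.1, -0.2, -0.6]
width: 0.632
```

Emit:
{"method": "jog_arm", "body": {"increments": [{"linear": [0, 0, 30], "spin": 0, "gripper": 60}, {"linear": [0, 0, 70], "spin": 0, "gripper": 60}, {"linear": [0, 0, 120], "spin": 0, "gripper": 60}, {"linear": [0, 0, 170], "spin": 0, "gripper": 60}, {"linear": [0, 0, 200], "spin": 0, "gripper": 60}]}}

```text
time_s: 37.0
eef_pos: [0.468, 0.2563, 0.2772]
tcp_rot: [[0.772, -0.635, 0.004], [-0.635, -0.772, 0.001], [0.002, -0.003, -1.0]]
contact_force: [-0.0, 0.1, -0.1]
width: 0.64
```

```bash
python3 - <<'E'
from h import *
d,im=grab("wrist");d,im=grab("wrist","w24");st()
E
```

```text
t 37.1 tcp [469.5 256.8 278.5] jawyaw -0.688 F [ 0.5 -0.4 -0.7] w 60.2 j6 1.03
```

View pics/w24.png

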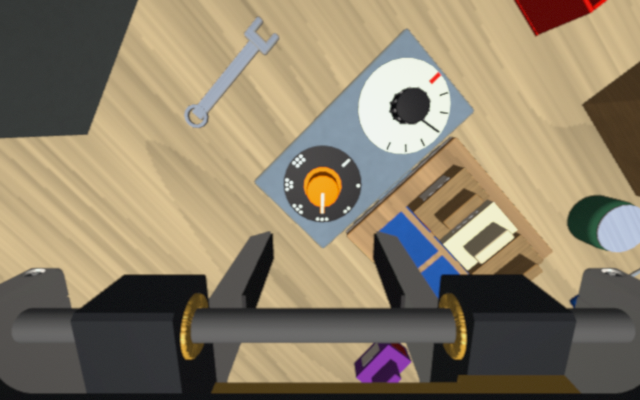

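Emit:
{"method": "jog_arm", "body": {"increments": [{"linear": [20, -20, 30], "spin": 0.18, "gripper": 90}, {"linear": [40, -40, 60], "spin": 0.36, "gripper": 90}, {"linear": [60, -60, 60], "spin": 0.54, "gripper": 90}, {"linear": [60, -60, 60], "spin": 0.72, "gripper": 90}, {"linear": [60, -60, 60], "spin": 0.9, "gripper": 90}]}}

```text
time_s: 37.72
eef_pos: [0.5267, 0.1952, 0.3313]
tcp_rot: [[0.977, 0.215, -0.004], [0.215, -0.977, -0.001], [-0.004, -0.0, -1.0]]
contact_force: [-0.7, 0.5, 0.4]
width: 0.958
```

Emit:
{"method": "jog_arm", "body": {"increments": [{"linear": [10, -10, 0], "spin": 0.18, "gripper": 90}, {"linear": [20, -10, 0], "spin": 0.36, "gripper": 90}, {"linear": [20, -10, 0], "spin": 0.54, "gripper": 90}, {"linear": [20, -10, 0], "spin": 0.72, "gripper": 90}, {"linear": [20, -10, 0], "spin": 0.9, "gripper": 90}]}}

```text
time_s: 38.35
eef_pos: [0.5464, 0.1857, 0.3312]
tcp_rot: [[0.438, 0.899, -0.004], [0.899, -0.438, -0.001], [-0.003, -0.004, -1.0]]
contact_force: [0.5, -0.2, 0.1]
width: 0.962
```

Emit:
{"method": "jog_arm", "body": {"increments": [{"linear": [0, 0, 0], "spin": 0.18, "gripper": 90}, {"linear": [0, 0, 0], "spin": 0.36, "gripper": 90}, {"linear": [0, 0, 0], "spin": 0.54, "gripper": 90}, {"linear": [0, 0, 0], "spin": 0.54, "gripper": 90}, {"linear": [0, 0, 0], "spin": 0.54, "gripper": 90}]}}

```text
time_s: 38.98
eef_pos: [0.5468, 0.1857, 0.3328]
tcp_rot: [[-0.078, 0.997, -0.002], [0.997, 0.078, -0.0], [-0.0, -0.002, -1.0]]
contact_force: [0.2, -0.0, 0.7]
width: 0.957
```

```bash
python3 - <<'E'
from h import *
d,im=grab("wrist","w25",(120,40,440,270),2.5);st();C=cloud(d);onslab(C,d);ticks(d,im,C);slots(d,im)
grab("top","t25"); grab("side","s25")
E
```

```text
t 39.02 tcp [546.9 185.8 333.2] jawyaw 1.649 F [-0.6  0.4 -0.3] w 90.3 j6 -1.47
slab carton [195. 200.] 484 z 0.1212 (array([0.5842, 0.0249]), array([0.0473, 0.015 ]), np.float64(0.094))
slab carton [240. 200.] 466 z 0.1212 (array([0.5804, 0.0823]), array([0.0478, 0.0146]), np.float64(0.084))
slab carton [285. 200.] 431 z 0.1212 (array([0.5763, 0.1397]), array([0.0478, 0.0141]), np.float64(0.082))
disc c [0.6042 0.2662] r 0.0547444877389891
dark [345. 224.] 16 ang -1.251
dark [401. 235.] 17 ang 1.055
red 0.085 0.046 0.117
[216. 139.] (array([0.5107, 0.0335]), array([0.0763, 0.0454]), np.float64(-1.493))
[278. 139.] (array([0.5033, 0.1195]), array([0.0763, 0.0468]), np.float64(-1.493))
```

View pics/w25.png

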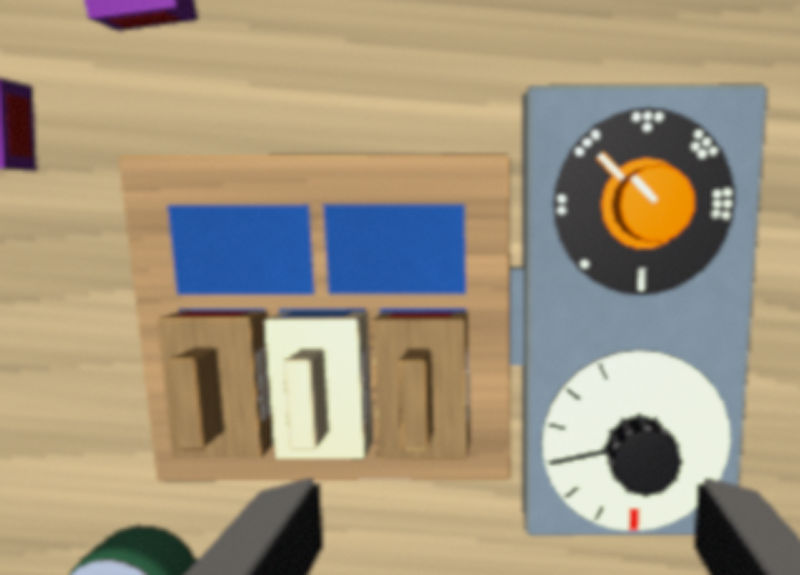

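View pics/s25.png

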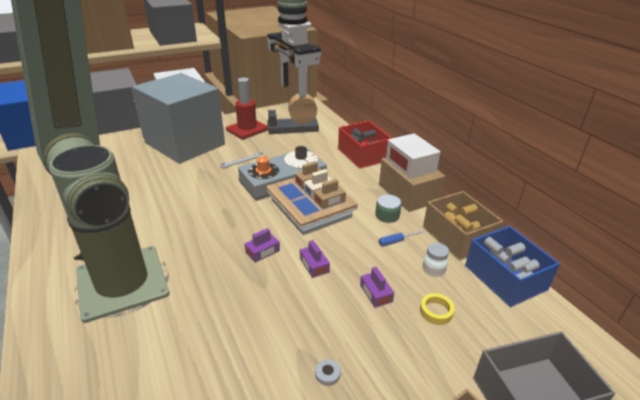

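View pics/t25.png

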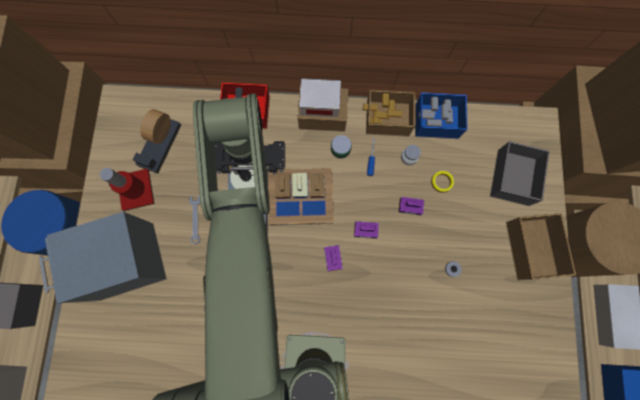

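```bash
python3 - <<'E'
from h import *
print(r.job_done()); st()
E
```

```text
the job is handed in; nothing more can be done
None
the job is handed in; nothing more can be done
```

The scale is zeroed, all three cartons present are on the far row, and the count dial is on 3. I handed the job in at about 39 s with the gripper open and clear of everything.

- **Zero:** I turned the bezel about 1.98 rad counter-clockwise in two goes. Before loading, the red mark measured 0.089 rad and the needle 0.086 rad, so they matched within what I can measure. After loading, the red mark was still at 0.085 rad and the needle stood at the third tick.
- **Cartons:** There were only three, two brown and one white. The three purple look-alikes were left alone. All three stand upright, about 1–2 mm from their blue place centres. Their measured yaws are 0.08–0.09 rad against the slab's 0.08.
- **Count dial:** I turned it from stop 2 to stop 3, and the pointer sits on the three pips.
- **Other things on the bench:** They look unmoved in the last pictures, and no carton appeared to have been knocked.

No check failed. The last slot readings shifted about 1 mm from the first ones, which fits the loaded slab having sunk about 4.5 mm.

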